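# Move three sample pots on to their next instruments

### The job

Move each sample pot on to its next step: the weighed one (red lid) from the balance to the stirrer, the stirred one (yellow lid) from the stirrer to the cold plate, and the cooled one (blue lid) from the cold plate to the balance, each standing in the middle of its plate or pan. All three instruments are occupied, so park one pot on the empty cork mat while you change the others over. Keep the pots upright, set them down rather than dropping them, and leave the tube rack, the slide box and the tube lying on the bench where they are.

Things in the scene. Friction and masses are not known exactly. Their poses are not given: they have to be found in the camera images.
- red_pot: Closed white sample pot with a red screw lid, starting on the balance. Upright straight cylinder, 50 mm in diameter, 75 mm tall (the lid is the top 17 mm), about 0.1 to 0.2 kg, stiff; it may be gripped from above anywhere round body or lid. Origin: centre of its underside; z up along its axis; its yaw does not matter.
- yellow_pot: Closed white sample pot with a yellow screw lid, starting on the stirrer. Upright straight cylinder, 50 mm in diameter, 75 mm tall (the lid is the top 17 mm), about 0.1 to 0.2 kg, stiff; it may be gripped from above anywhere round body or lid. Origin: centre of its underside; z up along its axis; its yaw does not matter.
- blue_pot: Closed white sample pot with a blue screw lid, starting on the cold plate. Upright straight cylinder, 50 mm in diameter, 75 mm tall (the lid is the top 17 mm), about 0.1 to 0.2 kg, stiff; it may be gripped from above anywhere round body or lid. Origin: centre of its underside; z up along its axis; its yaw does not matter.
- balance: Balance: white, 150 mm wide (y) and 216 mm deep (x), with a round brushed-steel pan 110 mm in diameter, flat, and in front of it (towards -x, the robot) a sloping console with a wide display. Fixed to the bench, the pan does not move. Origin: on the bench, straight below the centre of the pan; the top of the pan is 72 mm above the origin. The housing reaches 141 mm in front of the origin, 75 mm behind it and 75 mm to either side, 58 mm high.
- stirrer: Magnetic stirrer: grey housing with two black knobs on its front (-x) and a round flat white ceramic top plate 120 mm in diameter. Fixed to the bench. Origin: on the bench, straight below the centre of the plate; the top of the plate is 90 mm above the origin. The housing reaches 118 mm in front of the origin, 68 mm behind it and 66 mm to either side, 74 mm high; a thin steel rod socket stands at its rear left corner (55 mm behind, 55 mm to +y), 92 mm high.
- coldplate: Cold plate: dark, low housing with aluminium cooling fins along both sides and a flat square bare aluminium top plate, 104 x 104 mm, with a black surround. Fixed to the bench. Origin: on the bench, straight below the centre of the plate; the top of the plate is 60 mm above the origin. The housing reaches 98 mm in front of the origin (-x), 62 mm behind it and 66 mm to either side.
- mat: Round cork mat, 110 mm in diameter, 6 mm thick, flat, empty at the start: the free spot for parking a pot. Fixed to the bench. Origin: centre of its underside, on the bench; its top is 6 mm above the origin.
- tube_rack: Bystander: white rack of capped blood tubes, 70 mm (x) by 170 mm (y), 107 mm tall with the tubes. Loose. Origin: centre of its underside.
- slide_box: Bystander: closed green box for microscope slides, 97 mm (x) by 82 mm (y), 37 mm tall. Loose. Origin: centre of its underside.
- loose_tube: Bystander: one blood tube with a violet cap lying on the bench among the instruments, 97 mm long along its x, 18 mm thick, light (20 g); it does not roll. Origin: on the bench below its middle.
Mind the look-alikes: they are no part of the job. Leave any turquoise look-alike of the red_pot alone.

How it is judged:
By the outcome, as a careful person would: the job done as asked, in the order asked, and still so for the second after the job is handed in, with the robot touching nothing.
It also fails if it takes over 120 s, if anything falls off the work surface, if the arm or the gripper's body presses on something with over 40 N, if the wrist force passes 120 N, or if a joint passes its speed limit or range.

### The arm

A 6-joint arm with a two-finger parallel gripper is mounted at the origin on the work surface. World frame = base frame: x ahead of the robot, y to its left, z up, the work surface at z = 0. Lengths are in mm, angles in rad, forces in N, time in s.
With the tool pointing down it reaches from about 350 to 875 mm from the base axis. Payload 4.2 kg.
Tool frame: the origin (TCP) lies at the very end of the fingers, on their centre line; the grasp point (between the pads) lies 19 mm behind it; z points along the fingers, y is the direction in which the jaws open and shut (so a half turn about z gives the same grasp; the last joint's range is limited). The gripper opens to 85 mm and grips with 20 to 120 N. Pads are 22 mm wide; open, the fingers measure 114 mm over their backs; the gripper's body (76 mm by 85 mm) begins 54 mm behind the grasp point. The pads swing forward as they close: fully open they stand 13 mm farther back than shut.
Start: joints at [1.37, 0.385, 0.008, 0, -1.194, -0.259], TCP at [277.322, 560.082, 193.212] pointing down, gripper open.
Joint ranges: [-3.14, 3.14], [-1.21, 2.06], [-1.07, 1.41], [-3.16, 2.05], [-2.99, -0.16], [-3.1, 3.1]. Speed limits (rad/s): [2.79, 2.79, 3.14, 3.14, 3.14, 3.14].

### API

Orientations are given as a unit quaternion [x, y, z, w].
In Python, from bench import arm gives the robot as it stands.
- The arm moves only by the tool apply_moves, never from a script. Its argument "plan" is one flat list of numbers, 5 for each row, row after row: the gripper's target within -1 to 1 (shut at 1, half-way at 0, fully open at -1), then the shift along the world's x, y, z in m, then the turn about the world's z in degrees. A call has 1 to 8 rows; each row is the pose to reach, as a shift and turn from the pose commanded when the call began; what a row does not reach only later rows make up. A row lasts 1/12 s, in which the tool goes at most 41.7 mm and 7.16 degrees, less where a joint would pass 70% of its speed; a pose out of reach is approached as far as the arm can. A call with a gripper value outside its range is refused whole. The fingers move at their own pace and stop on an object; the grip force is fixed at half the most. Time passes only in rows, so rows that repeat a pose let the fingers close. It gives the time, the measured TCP pose, the force and the opening at its end, in the units of the state.
- arm.read_state(): the state, without advancing time (a new reading comes with each control period).
- arm.get_image(name): name is "scene" or "side" or "wrist"; returns a dict with "color" (400x640x3 uint8, red, green, blue), "range_z" (400x640 float32, mm along the optical axis (not along the pixel's ray), 0 where there is no reading), "camera_matrix" (3x3 intrinsics, pixels), "camera_from_world" (4x4, takes a point from world to camera coordinates); the wrist camera has in their place "mount" (4x4, takes a point from camera to tool coordinates, whose origin is the TCP and whose axes are the flange's). Camera axes: x right, y down, z forward; pixel columns grow to the right and rows downward; lengths in mm; the calibration is good to about 2 mm. The wrist camera is an equidistant fisheye: a pixel r from the principal point sees the ray r / f radians off the axis. A picture is of the moment at which its call begins: read the wrist's pose just before it.
- arm.job_done(): hands the job in, once; it reports no verdict.
The state is a dict: "clock": time; "joints": joint angles; "joint_vel": joint speeds; "joint_efforts": joint torques, N m; "position": TCP position; "ee_rot": TCP orientation; "contact_force": force on the tool from outside, world axes, zero at the start; "wrist_torque": the same for the moment, N m; "gripper_width": finger opening in mm.
Only numpy, scipy, OpenCV 4.12 (cv2) and the standard library are available. Lean on these libraries where they do the work, as an engineer would, in place of code of your own. Each camera call takes 0.05 s, during which the arm holds its last target.

## Working session

There is one attempt and no reset: what is moved stays moved. The work goes in short steps, Python scripts to look and compute and a tool call to move; the robot and the scene stay as the last step left them, time stands still between calls to the robot, and variables do not carry over. Pictures are saved under pics/ and viewed, and the job is handed in when it is done.

Besides the shell and the picture viewer there is one more tool, called after ">>>" by a JSON object that holds its "fn" and its "kwargs". apply_moves: Moves the arm, as the interface text tells. Its arguments: {"type":"object","properties":{"plan":{"type":"array","items":{"type":"number"}}},"required":["plan"]}

```bash
ls; mkdir -p pics
cat > h.py <<'E'
from bench import arm
import numpy as np, cv2
def save(im,n): cv2.imwrite('pics/'+n, cv2.cvtColor(im,cv2.COLOR_RGB2BGR))
def ray(im,u,v):
    K=im['camera_matrix'];T=im['camera_from_world']
    d=np.linalg.inv(K)@np.array([u,v,1.]);R=T[:3,:3];c=-R.T@T[:3,3]
    return c,R.T@d
def onplane(im,u,v,z):
    c,d=ray(im,u,v);return c+d*(z-c[2])/d[2]
def pix(im,p):
    q=im['camera_from_world']@np.append(p,1);q=im['camera_matrix']@q[:3];return q[:2]/q[2]
def cloud(im):
    K=im['camera_matrix'];T=im['camera_from_world'];z=im['range_z'].astype(float)
    v,u=np.mgrid[0:z.shape[0],0:z.shape[1]]
    P=np.stack([u,v,np.ones_like(u)],-1)@np.linalg.inv(K).T*z[...,None]
    W=(P-T[:3,3])@T[:3,:3];W[z==0]=np.nan
    return W
E
python3 - <<'E'
from h import *
print(arm.read_state())
for n in ['scene','side','wrist']:
    im=arm.get_image(n);save(im['color'],n+'0.png')
    np.save(n+'0.npy',im,allow_pickle=True)
    print(n,im['camera_matrix'],im.get('camera_from_world',im.get('mount')))
E
```

```text
pics
{'clock': 0.0, 'joints': array([ 1.36959257e+00,  3.85568781e-01,  6.63535253e-03, -5.07212196e-04,
       -1.19400560e+00, -2.58588828e-01]), 'joint_vel': array([-0.00094348, -0.00022153,  0.00118613, -0.0007075 , -0.00068351,
        0.00201996]), 'joint_efforts': array([ 7.93078857e-05, -3.92288625e+01,  1.88390905e+01,  4.18587148e+00,
       -4.71942229e-03, -2.89868396e-08]), 'position': array([277.04574352, 559.49863142, 192.11680929]), 'ee_rot': array([ 9.73668121e-01, -2.27967512e-01, -2.04883030e-04,  1.07767154e-03]), 'contact_force': array([ 0.30099773,  0.30626898, -0.48844339]), 'wrist_torque': array([ 0.01872368, -0.02231824, -0.0127523 ]), 'gripper_width': 85.25886995463848}
scene [[378.86122719   0.         317.42262855]
 [  0.         378.86122719 199.60877532]
 [  0.           0.           1.        ]] [[-4.92900596e-01  8.70046569e-01 -8.24435864e-03  3.47193750e+02]
 [ 5.98051049e-01  3.31896494e-01 -7.29506449e-01 -2.66164573e+02]
 [-6.31968310e-01 -3.64504711e-01 -6.83924244e-01  1.40356139e+03]
 [ 0.00000000e+00  0.00000000e+00  0.00000000e+00  1.00000000e+00]]
side [[454.14776708   0.         317.66398261]
 [  0.         454.14776708 203.88225873]
 [  0.           0.           1.        ]] [[ 7.51294827e-01 -6.59645310e-01  2.05948377e-02 -4.74462902e+02]
 [-3.51336677e-01 -4.26177303e-01 -8.33627882e-01  2.22121093e+02]
 [ 5.58675775e-01  6.19064594e-01 -5.51942394e-01  1.02894618e+03]
 [ 0.00000000e+00  0.00000000e+00  0.00000000e+00  1.00000000e+00]]
wrist [[309.70691629   0.         322.81790373]
 [  0.         309.70691629 198.23377702]
 [  0.           0.           1.        ]] [[ 1.43973321e-03 -9.59698668e-01 -2.81027389e-01  7.27909414e+01]
 [ 9.99998964e-01  1.38216318e-03  4.03062343e-04 -8.67254192e-01]
 [ 1.60731467e-06 -2.81027678e-01  9.59699664e-01 -1.80974196e+02]
 [ 0.00000000e+00  0.00000000e+00  0.00000000e+00  1.00000000e+00]]
```

View pics/scene0.png

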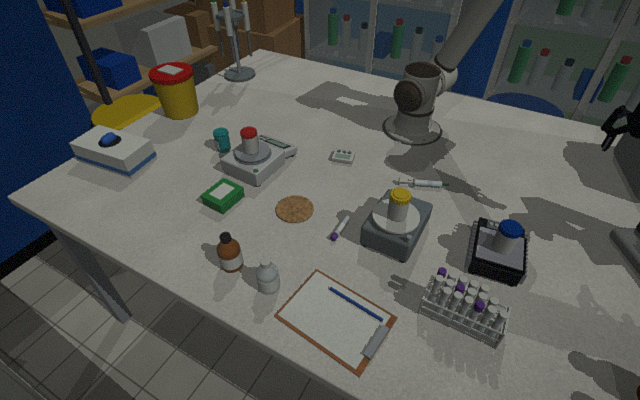

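View pics/side0.png

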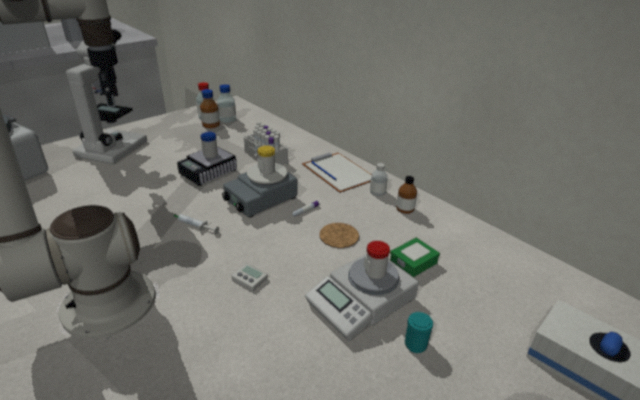

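View pics/wrist0.png

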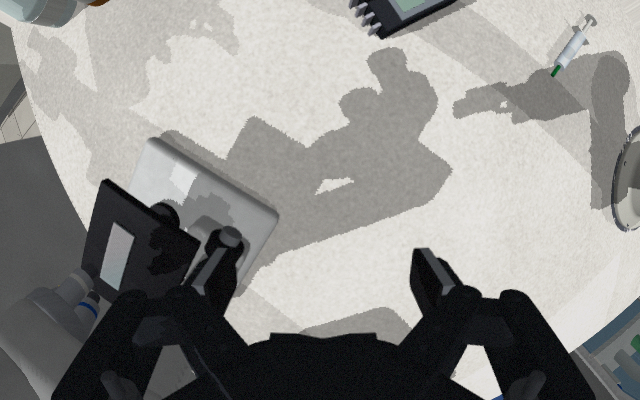

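The scene view shows the red pot at (249,140) on the balance, yellow at (399,205) on the stirrer and blue at (510,237) on the cold plate. The mat is at (295,208). The turquoise look-alike stands on the bench at (222,140). In the side view the red pot is at (377,258), yellow at (266,158), blue at (209,145) and turquoise at (419,331). In the wrist view the microscope is close to the gripper at (180,230), so I'll lift first.

```bash
cat > meas.py <<'E'
from h import *
def load(n): return np.load(n+'0.npy',allow_pickle=True).item()
R={'red':[(0,8),(172,180)],'yellow':[(20,32)],'blue':[(104,120)],'turq':[(82,98)]}
win={'scene':{'red':(249,135),'yellow':(399,195),'blue':(510,230),'turq':(222,140)},'side':{'red':(377,250),'yellow':(266,153),'blue':(209,138),'turq':(419,331)}}
def mask(im,c,center,w=25):
    h=cv2.cvtColor(im['color'],cv2.COLOR_RGB2HSV);m=np.zeros(h.shape[:2],bool)
    for a,b in R[c]: m|=(h[...,0]>=a)&(h[...,0]<=b)&(h[...,1]>110)&(h[...,2]>40)
    k=np.zeros_like(m);x,y=center;k[max(0,y-w):y+w,max(0,x-w):x+w]=1
    return m&k
def triang(a,pa,b,pb):
    c1,d1=ray(a,*pa);c2,d2=ray(b,*pb);A=np.stack([d1,-d2],1);s=np.linalg.lstsq(A,c2-c1,rcond=None)[0]
    p,q=c1+d1*s[0],c2+d2*s[1];return (p+q)/2,np.linalg.norm(p-q)
if __name__=='__main__':
    A,B=load('scene'),load('side')
    for c in R:
        cs=[]
        for n,im in(('scene',A),('side',B)):
            m=mask(im,c,win[n][c]);v,u=np.nonzero(m);cs.append((u.mean(),v.mean()))
            W=cloud(im)[m];t=np.nanpercentile(W[:,2],90);k=W[:,2]>t-6
            print(c,n,m.sum(),np.round(cs[-1],1),'bbox',u.min(),u.max(),v.min(),v.max(),'toppts',np.round(np.nanmedian(W[k],0)),'z90',round(t,1))
        print('  triang lid centroid',*triang(A,cs[0],B,cs[1]))
    # plates by depth: height histograms around
E
python3 meas.py
python3 - <<'E'
from meas import *
for n,cs in(('scene',[(258,145,60),(400,222,60),(500,248,60)]),('side',[(375,280,80),(262,175,70),(208,160,60)])):
    im=load(n)['color']
    o=[cv2.resize(im[y-w//2:y+w//2,x-w//2:x+w//2],(260,260),interpolation=cv2.INTER_CUBIC) for x,y,w in[(a,b,c+30) for a,b,c in cs]]
    save(np.hstack(o),n+'_crops.png')
E
```

```text
red scene 165 [248.1 132.5] bbox 240 256 127 138 toppts [ 481. -364.  145.] z90 146.9
red side 329 [377.8 249.4] bbox 367 389 241 258 toppts [ 470. -375.  147.] z90 148.1
  triang lid centroid [ 476.47173161 -369.83672556  135.48584136] 1.9400948465660475
yellow scene 303 [400. 196.] bbox 390 410 188 205 toppts [548. 137. 163.] z90 164.7
yellow side 162 [266.  150.9] bbox 258 274 146 156 toppts [539. 127. 165.] z90 166.2
  triang lid centroid [544.13937195 136.27284512 154.47719068] 1.6649622553011543
blue scene 346 [510.9 228.5] bbox 499 523 219 238 toppts [496. 387. 133.] z90 135.2
blue side 109 [208.  136.2] bbox 201 215 132 140 toppts [487. 376. 135.] z90 136.8
  triang lid centroid [493.27084959 388.11445677 124.87735483] 2.3847694712894922
turq scene 278 [222.  138.8] bbox 213 229 128 152 toppts [ 444. -519.   73.] z90 74.0
turq side 838 [418.1 331.5] bbox 406 432 312 352 toppts [ 435. -530.   74.] z90 75.5
  triang lid centroid [ 438.03804668 -526.78620069   38.98033057] 3.457869950451957
```

Run:
```python
import cv2,numpy as np
a=cv2.imread('pics/scene_crops.png');b=cv2.imread('pics/side_crops.png');cv2.imwrite('pics/crops.png',np.vstack([a,b]))
```

```text
(no output)
```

View pics/crops.png

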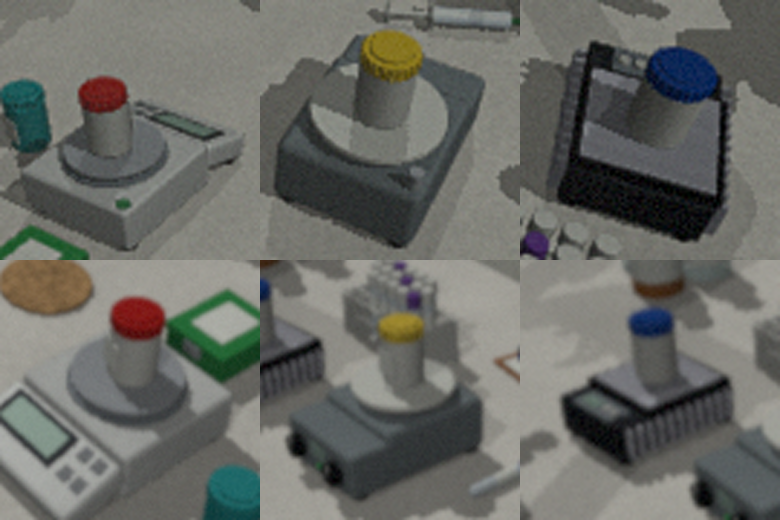

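The three lid tops measure z ≈ 147, 165 and 135 mm. Subtracting the 75 mm pot height gives plate heights of about 72, 90 and 60, which agree with the text. Next I'll find the plate centres and the mat in both views.

```bash
cat > plates.py <<'E'
from meas import *
A,B=load('scene'),load('side');CA,CB=cloud(A),cloud(B)
pots={'balance':((476,-370),72,55),'stirrer':((544,136),90,60),'coldplate':((493,388),60,52)}
from scipy.optimize import least_squares
for k,(c,h,r) in pots.items():
    for n,C in(('scene',CA),('side',CB)):
        P=C.reshape(-1,3);d=np.hypot(P[:,0]-c[0],P[:,1]-c[1])
        s=P[(d<85)&(d>32)&(np.abs(P[:,2]-h)<5)]
        hull=cv2.convexHull(s[:,:2].astype(np.float32))[:,0]
        rect=cv2.minAreaRect(s[:,:2].astype(np.float32));ce,rr=cv2.minEnclosingCircle(hull)
        print(k,n,len(s),'z',np.median(s[:,2]).round(1),'rect',np.round(rect[0]),np.round(rect[1]),round(rect[2]),'circ',np.round(ce),round(rr,1))
for n,im in(('scene',A),('side',B)):
    h=cv2.cvtColor(im['color'],cv2.COLOR_RGB2HSV);ctr={'scene':(295,209),'side':(340,235)}[n]
    m=np.zeros(h.shape[:2],np.uint8);x,y=ctr
    m[y-25:y+25,x-30:x+30]=((h[...,0]>5)&(h[...,0]<22)&(h[...,1]>75))[y-25:y+25,x-30:x+30]
    m=cv2.morphologyEx(m,cv2.MORPH_OPEN,np.ones((3,3)))
    m=cv2.morphologyEx(m,cv2.MORPH_CLOSE,np.ones((7,7)))
    cn=max(cv2.findContours(m,0,2)[0],key=cv2.contourArea)[:,0]
    P=np.array([onplane(im,u,v,6) for u,v in cn]);ce,rr=cv2.minEnclosingCircle(P[:,:2].astype(np.float32))
    e=cv2.fitEllipse(P[:,:2].astype(np.float32))
    W=cloud(im)[m>0]
    print('mat',n,np.round(ce),rr,'ell',np.round(e[0]),np.round(e[1]),'z',np.nanmedian(W[:,2]))
E
python3 plates.py
```

```text
balance scene 319 z 70.7 rect [ 478. -362.] [ 99. 108.] 45 circ [ 475. -365.] 55.4
balance side 736 z 72.3 rect [ 468. -373.] [ 99. 107.] 38 circ [ 472. -369.] 55.8
stirrer scene 792 z 89.1 rect [544. 134.] [121. 119.] 0 circ [552. 139.] 72.4
stirrer side 435 z 90.7 rect [536. 126.] [113. 117.] 50 circ [538. 130.] 61.1
coldplate scene 1160 z 58.7 rect [484. 384.] [137. 116.] 6 circ [492. 385.] 79.4
coldplate side 423 z 60.0 rect [481. 378.] [141. 123.] 4 circ [488. 378.] 81.6
mat scene [ 577. -149.] 55.29108428955078 ell [ 576. -149.] [106. 108.] z 4.797693641321495
mat side [ 569. -157.] 55.025535583496094 ell [ 570. -157.] [105. 107.] z 6.620104095812911
```

>>> {"fn": "apply_moves", "kwargs": {"plan": [-1, 0, 0, 0.04, 0, -1, 0, 0, 0.08, 0, -1, 0, 0, 0.11, 0, -1, 0.03, -0.03, 0.11, 0, -1, 0.06, -0.06, 0.11, 0, -1, 0.09, -0.09, 0.11, 0, -1, 0.12, -0.11, 0.11, 0, -1, 0.15, -0.14, 0.11, 0]}}

```text
clock: 0.82
position: [427.8, 419.8, 302.8]
ee_rot: [0.974, -0.227, -0.0, 0.0]
contact_force: [0.4, 0.5, -0.2]
gripper_width: 85.2
```

The scene and side views disagree by about 10 mm on the mat and plates, so I'll use the wrist camera from above to get better positions.

```bash
cat >> h.py <<'E'
from scipy.spatial.transform import Rotation as Ro
def wshot(name):
    s=arm.read_state();im=arm.get_image('wrist');save(im['color'],name+'.png')
    im['pos']=s['position'];im['rot']=s['ee_rot'];np.save(name+'.npy',im,allow_pickle=True);return im
def wl(name): return np.load(name+'.npy',allow_pickle=True).item()
def wrays(im,uv):
    K=im['camera_matrix'];M=im['mount'];R=Ro.from_quat(im['rot']).as_matrix()
    uv=np.atleast_2d(np.asarray(uv,float));x=(uv[:,0]-K[0,2])/K[0,0];y=(uv[:,1]-K[1,2])/K[1,1]
    r=np.hypot(x,y);s=np.where(r>1e-9,np.sin(r)/np.maximum(r,1e-9),1)
    d=np.stack([x*s,y*s,np.cos(r)],1)@M[:3,:3].T@R.T
    return R@M[:3,3]+im['pos'],d
def won(im,uv,z):
    c,d=wrays(im,uv);return c+d*((z-c[2])/d[:,2])[:,None]
def wcloud(im):
    z=im['range_z'].astype(float);v,u=np.mgrid[0:z.shape[0],0:z.shape[1]]
    uv=np.stack([u.ravel(),v.ravel()],1);c,d=wrays(im,uv)
    K=im['camera_matrix'];r=np.hypot((uv[:,0]-K[0,2])/K[0,0],(uv[:,1]-K[1,2])/K[1,1])
    P=c+d*(z.ravel()/np.cos(r))[:,None];P[z.ravel()==0]=np.nan
    return P.reshape(z.shape+(3,))
E
python3 - <<'E'
from h import *
im=wshot('w1') if 0 else None
s=arm.read_state();im=arm.get_image('wrist');save(im['color'],'w1.png');im['pos']=s['position'];im['rot']=s['ee_rot'];np.save('w1.npy',im,allow_pickle=True)
print(s['position'],s['ee_rot'])
E
```

```text
[427.76711758 419.75506474 302.83107859] [ 9.73793571e-01 -2.27433647e-01 -1.18613809e-04  4.93107922e-05]
```

View pics/w1.png

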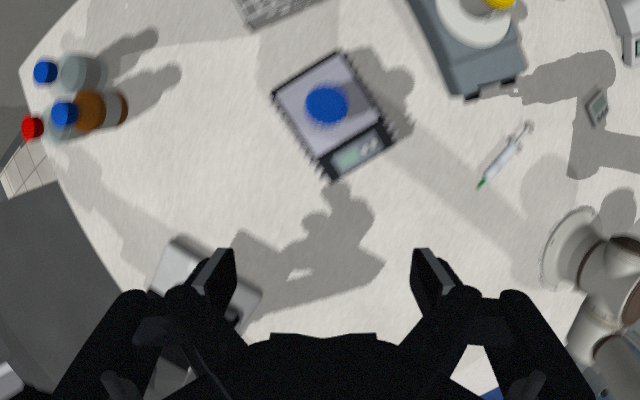

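The wrist view shows the blue lid at (326,103) on the cold plate. The plate's pale square runs from about (275,95) to (337,55) to (385,122).

```bash
cat > wm.py <<'E'
from h import *
R={'red':[(0,8),(172,180)],'yellow':[(20,32)],'blue':[(104,125)]}
def lid(im,c,center,w,z):
    h=cv2.cvtColor(im['color'],cv2.COLOR_RGB2HSV);m=np.zeros(h.shape[:2],np.uint8)
    for a,b in R[c]: m|=((h[...,0]>=a)&(h[...,0]<=b)&(h[...,1]>110)&(h[...,2]>40)).astype(np.uint8)
    k=np.zeros_like(m);x,y=center;k[max(0,y-w):y+w,max(0,x-w):x+w]=1;m*=k
    cn=max(cv2.findContours(m,0,1)[0],key=cv2.contourArea)[:,0]
    P=won(im,cn,z);ce,r=cv2.minEnclosingCircle(P[:,:2].astype(np.float32))
    W=wcloud(im)[m>0];t=np.nanpercentile(W[:,2],80);k=W[:,2]>t-5
    tp=W[k];ce2,r2=cv2.minEnclosingCircle(tp[:,:2].astype(np.float32))
    print(c,'bbox',cn.min(0),cn.max(0),'outline circ',np.round(ce,1),round(r,1),'ztop',round(np.nanmedian(tp[:,2]),1),'cloudmean',np.round(np.nanmean(tp,0),1),'cloudcirc',np.round(ce2,1),round(r2,1))
    return ce
def plate(im,c,z,r0=90,rin=30):
    W=wcloud(im);d=np.hypot(W[...,0]-c[0],W[...,1]-c[1]);m=((d<r0)&(d>rin)&(abs(W[...,2]-z)<5))
    h=cv2.cvtColor(im['color'],cv2.COLOR_RGB2HSV)
    return W,m,h
E
python3 - <<'E'
from wm import *
im=wl('w1');print(lid(im,'blue',(326,103),35,135))
W,m,h=plate(im,(493,388),60)
P=W[m];print('z',np.median(P[:,2]),np.round(P.min(0)),np.round(P.max(0)))
# bright (aluminium) px on plate
b=m&(h[...,2]>110);b=cv2.morphologyEx(b.astype(np.uint8),cv2.MORPH_OPEN,np.ones((3,3)))
uv=np.argwhere(b)[:,::-1];Q=won(im,uv,60)
print(len(Q),cv2.minAreaRect(Q[:,:2].astype(np.float32)))
print('housing',cv2.minAreaRect(P[:,:2].astype(np.float32)))
# height offset: bench z
n=wcloud(im);print('bench z at',[np.round(n[v,u],1) for u,v in[(200,100),(450,160),(400,250)]])
c=im['color'][20:200,230:430].copy();save(cv2.resize(c,None,fx=3,fy=3,interpolation=cv2.INTER_CUBIC),'w1c.png')
E
```

```text
blue bbox [305  86] [347 125] outline circ [497.3 382.1] 23.9 ztop 134.8 cloudmean [496.1 383.6 134.6] cloudcirc [495.3 384. ] 23.8
(497.29296875, 382.06475830078125)
z 59.91451377243351 [410. 320.  55.] [557. 448.  63.]
4137 ((491.7773132324219, 384.7408752441406), (115.37464141845703, 116.20281219482422), 5.353198051452637)
housing ((480.89898681640625, 382.87353515625), (141.73907470703125, 117.27682495117188), 6.246729373931885)
bench z at [array([602.5, 555.7,   0.8]), array([331.4, 230.1,  -2. ]), array([ 2.203e+02,  3.705e+02, -1.000e-01])]
```

View pics/w1c.png

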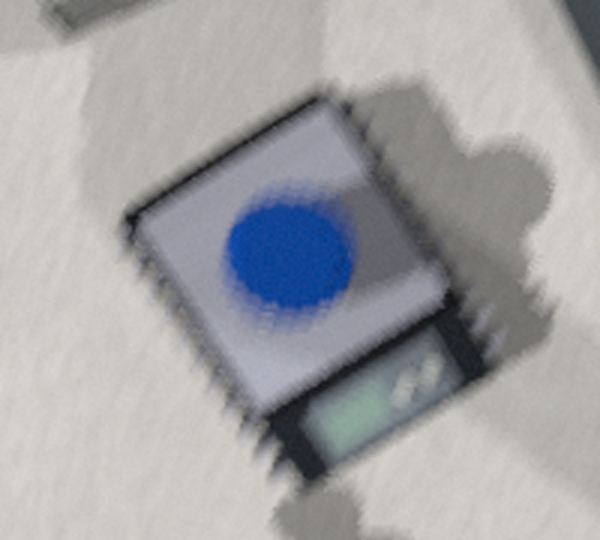

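Run:
```python
from wm import *
im=wl('w1')
px=np.array([(322,98),(138,228),(262,415),(452,293)])/3+[230,20]
P=won(im,px,60);print(P,P.mean(0),np.linalg.norm(P-np.roll(P,1,0),axis=1))
```

```text
[[556.08464991 335.67932011  60.        ]
 [539.52028966 436.25240078  60.        ]
 [436.88752231 424.51949624  60.        ]
 [450.12830222 321.3040613   60.        ]] [495.65519102 379.43881961  60.        ] [106.92705777 101.9280265  103.30123902 104.06125245]
```

>>> {"fn": "apply_moves", "kwargs": {"plan": [-1, 0.01, -0.035, 0, 0, -1, 0.02, -0.07, 0, 0, -1, 0.03, -0.105, 0, 0, -1, 0.035, -0.14, 0, 0, -1, 0.04, -0.175, 0, 0, -1, 0.045, -0.21, 0, 0, -1, 0.05, -0.25, 0, 0, -1, 0.05, -0.25, 0, 0]}}

```text
clock: 1.53
position: [476.5, 165.5, 303.7]
ee_rot: [0.973, -0.231, -0.0, 0.001]
contact_force: [-0.4, 0.6, -0.3]
gripper_width: 85.1
```

```bash
cat > shot.py <<'E'
import sys
from h import *
s=arm.read_state();im=arm.get_image('wrist');n=sys.argv[1];save(im['color'],n+'.png');im['pos']=s['position'];im['rot']=s['ee_rot'];np.save(n+'.npy',im,allow_pickle=True)
print(s['clock'],s['position'],s['ee_rot'],s['gripper_width'],s['contact_force'])
E
python3 shot.py w2
```

```text
1.5333 [476.47792838 165.45588941 303.68938233] [ 9.73071785e-01 -2.30501679e-01 -1.30771315e-05  5.26453554e-04] 85.09731421854524 [-0.38978141  0.58538511 -0.33166681]
```

View pics/w2.png

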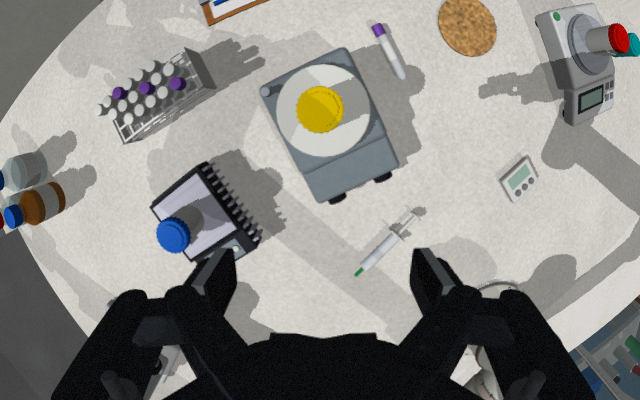

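This view shows the yellow lid at (320,109) on the round plate around (323,110), the cold plate with the blue pot at (173,235), the mat at (467,26), and red with turquoise at the right edge.

```bash
cat >> wm.py <<'E'
def disc(im,c,z,rad,fn):
    """outline pixels of colour disc projected to z, fit circle"""
    from scipy.optimize import least_squares
    W=wcloud(im);h=cv2.cvtColor(im['color'],cv2.COLOR_RGB2HSV)
    d=np.hypot(W[...,0]-c[0],W[...,1]-c[1]);m=((d<rad+25)&(abs(W[...,2]-z)<6)&fn(h)).astype(np.uint8)
    m=cv2.morphologyEx(m,cv2.MORPH_OPEN,np.ones((3,3)));v,u=np.nonzero(m)
    cn=max(cv2.findContours(m,0,1)[0],key=cv2.contourArea)[:,0]
    P=won(im,cn,z)[:,:2]
    hull=cv2.convexHull(P.astype(np.float32))[:,0]
    f=lambda p:np.hypot(P[:,0]-p[0],P[:,1]-p[1])-p[2]
    s=least_squares(f,[*hull.mean(0),rad],loss='soft_l1',f_scale=1.5)
    ce,rr=cv2.minEnclosingCircle(hull)
    print('disc n',len(u),'z',np.median(W[m>0][:,2]).round(1),'fit',s.x.round(1),'enc',np.round(ce,1),round(rr,1))
E
python3 - <<'E'
from wm import *
im=wl('w2');c=lid(im,'yellow',(320,109),32,165)
disc(im,c,90,60,lambda h:(h[...,2]>150)&(h[...,1]<60))
disc(im,(573,-153),6,55,lambda h:(h[...,1]>70)&(h[...,0]<25))
lid(im,'blue',(173,235),25,135)
W=wcloud(im)
for n,(u,v) in {'tube cap':(378,30),'tube end':(403,74),'rack':(155,95),'slide?':(230,8)}.items(): print(n,np.round(W[v,u]))
save(cv2.resize(im['color'][40:210,240:440],None,fx=3,fy=3,interpolation=cv2.INTER_CUBIC),'w2c.png')
E
```

```text
yellow bbox [296  86] [344 133] outline circ [544. 136.] 24.9 ztop 164.4 cloudmean [544.2 135.8 164.3] cloudcirc [544.1 136. ] 25.1
disc n 3915 z 90.3 fit [541.7 134.4  56.5] enc [541.7 133.4] 59.5
disc n 2625 z 6.3 fit [ 574.3 -150.    53.4] enc [ 575.1 -150.5] 55.1
blue bbox [156 217] [190 252] outline circ [494.7 381. ] 27.9 ztop 134.2 cloudmean [493.6 383.8 134.1] cloudcirc [492.8 386.3] 25.4
tube cap [618.   3.  18.]
tube end [540.  -2.  16.]
rack [671. 320. 102.]
slide? [762. 187.   7.]
```

View pics/w2c.png

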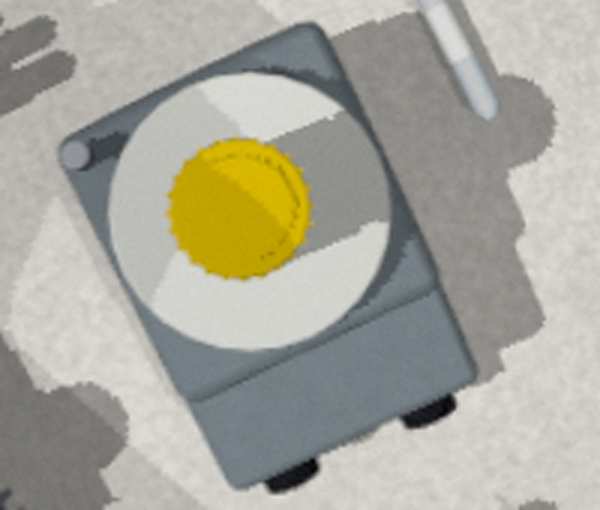

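>>> {"fn": "apply_moves", "kwargs": {"plan": [-1, 0.003, -0.04, 0, 0, -1, 0.006, -0.08, 0, 0, -1, 0.01, -0.12, 0, 0, -1, 0.013, -0.16, 0, 0, -1, 0.016, -0.2, 0, 0, -1, 0.02, -0.24, 0, 0, -1, 0.02, -0.26, 0, 0, -1, 0.02, -0.28, 0, 0]}}

```text
clock: 2.25
position: [496.9, -110.5, 302.7]
ee_rot: [0.974, -0.228, -0.0, -0.0]
contact_force: [0.4, 0.2, 0.0]
gripper_width: 85.1
```

```bash
python3 shot.py w3
```

```text
2.25 [ 496.91593209 -110.49401832  302.71964771] [ 9.73581116e-01 -2.28341086e-01 -3.97216718e-04 -1.66311995e-05] 85.14223610666645 [0.38944571 0.22127829 0.02986211]
```

View pics/w3.png

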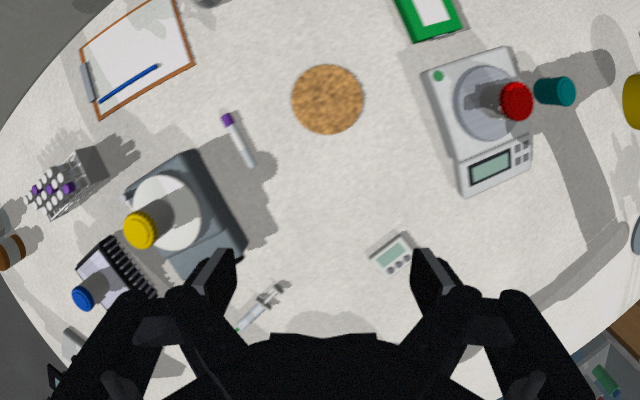

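The mat is at (328,99) here. The red pot is at (516,101) on the balance, and the turquoise pot at (554,91) stands on the bench, so it is not the one meant. Next is the balance.

>>> {"fn": "apply_moves", "kwargs": {"plan": [-1, -0.012, -0.035, 0, 0, -1, -0.024, -0.07, 0, 0, -1, -0.036, -0.105, 0, 0, -1, -0.048, -0.14, 0, 0, -1, -0.06, -0.175, 0, 0, -1, -0.072, -0.21, 0, 0, -1, -0.085, -0.23, 0, 0, -1, -0.085, -0.23, 0, 0]}}

```text
clock: 2.97
position: [410.6, -341.6, 302.4]
ee_rot: [0.973, -0.23, -0.001, 0.0]
contact_force: [-0.3, 0.7, -0.3]
gripper_width: 85.3
```

```bash
python3 shot.py w4
python3 - <<'E'
from wm import *
im=wl('w2');px=np.array([(108,211),(390,211),(249,72),(249,350)])/3+[240,40];P=won(im,px,90);print('stirrer',P.mean(0),np.linalg.norm(P[0]-P[1]),np.linalg.norm(P[2]-P[3]))
im=wl('w3');disc(im,(573,-153),6,55,lambda h:(h[...,1]>70)&(h[...,0]<25))
im=wl('w4');c=lid(im,'red',(320,105),45,147)
disc(im,c,72,55,lambda h:(h[...,2]<185)&(h[...,2]>40)&(h[...,1]<70))
E
```

```text
2.9667 [ 410.55411239 -341.64603626  302.43258388] [ 9.73241621e-01 -2.29782426e-01 -8.83734824e-04  6.06287531e-05] 85.2943607831582 [-0.33439698  0.65327168 -0.27779348]
stirrer [541.76796943 133.15339354  90.        ] 119.06450042163529 118.97969109602647
disc n 3828 z 6.3 fit [ 575.1 -154.    53. ] enc [ 574.7 -154.5] 54.5
red bbox [296  88] [341 132] outline circ [ 477.8 -369.3] 25.0 ztop 146.4 cloudmean [ 477.9 -369.3  146.3] cloudcirc [ 477.8 -369.2] 25.1
disc n 3651 z 72.2 fit [ 475.  -367.5   53.9] enc [ 474.9 -367.7] 55.2
```

View pics/w4.png

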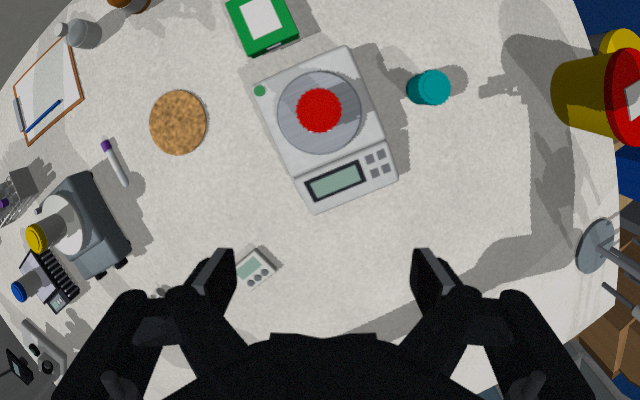

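The readings agree with each other. The red pot is at (477.8,-369.3) on a pan centred at (475,-367.5). Yellow is at (544,136) with its plate at (541.8,133.3). Blue is at (495.5,383.5) with its plate at (495.6,379.4). The mat is at (574.7,-154). Now I'll confirm the red pot in an enlarged crop.

Run:
```python
from wm import *
im=wl('w4');save(cv2.resize(im['color'][60:160,250:470],None,fx=3,fy=3,interpolation=cv2.INTER_CUBIC),'w4c.png')
```

```text
(no output)
```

View pics/w4c.png

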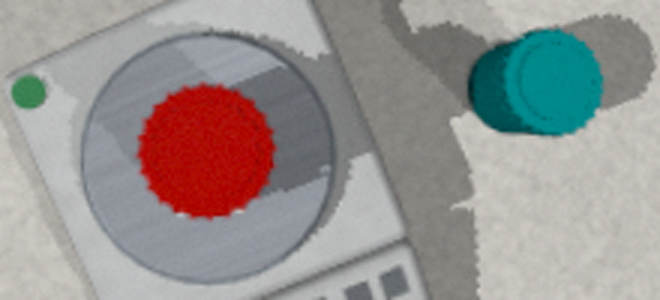

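>>> {"fn": "apply_moves", "kwargs": {"plan": [-1, 0.02, -0.01, -0.02, 0, -1, 0.04, -0.018, -0.04, 0, -1, 0.06, -0.025, -0.06, 0, -1, 0.067, -0.028, -0.085, 0, -1, 0.067, -0.028, -0.1, 0, -1, 0.067, -0.028, -0.1, 0, -1, 0.067, -0.028, -0.1, 0]}}

```text
clock: 3.6
position: [479.4, -366.2, 202.5]
ee_rot: [0.974, -0.227, -0.001, -0.0]
contact_force: [0.0, -0.0, 1.7]
gripper_width: 85.6
```

The crop shows the red lid with its white body on the pan at left. The all-turquoise pot stands on the bench at right, and I'm leaving it alone. Next I'll descend and settle.

>>> {"fn": "apply_moves", "kwargs": {"plan": [-1, 0, 0, -0.025, 0, -1, -0.001, 0, -0.05, 0, -1, -0.001, 0, -0.075, 0, -1, -0.001, 0, -0.099, 0, -1, -0.001, 0, -0.099, 0, -1, -0.001, 0, -0.099, 0, -1, -0.001, 0, -0.099, 0]}}

```text
clock: 4.18
position: [479.6, -368.1, 107.0]
ee_rot: [0.974, -0.227, 0.002, 0.001]
contact_force: [-0.1, 0.6, 0.3]
gripper_width: 85.1
```

```bash
python3 shot.py w5; python3 -c "
from h import *
for n in('scene','side'): save(arm.get_image(n)['color'],n+'1.png')
s=arm.read_state();print(s['position'],s['contact_force'])"
```

```text
4.1833 [ 479.61126837 -368.07819471  107.04082439] [ 9.73818373e-01 -2.27314963e-01  2.22080043e-03  8.66869861e-04] 85.10639369303955 [-0.12215111  0.61798116  0.29919762]
[ 479.15956649 -367.94192508  106.60529973] [-0.34212477 -0.68615867  0.18904011]
```

View pics/w5.png

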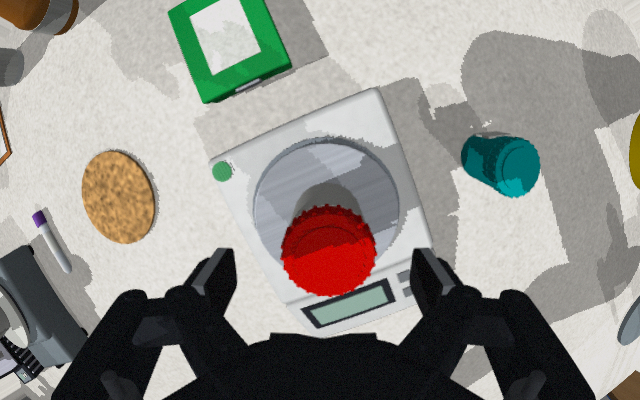

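The red lid at (328,250) lies between the pads, close to the jaw centre line at u≈323. I'll close the gripper.

>>> {"fn": "apply_moves", "kwargs": {"plan": [0.4, 0, 0, 0, 0, 0.6, 0, 0, 0, 0, 0.8, 0, 0, 0, 0, 1, 0, 0, 0, 0, 1, 0, 0, 0, 0, 1, 0, 0, 0, 0, 1, 0, 0, 0, 0, 1, 0, 0, 0, 0]}}

```text
clock: 5.0
position: [487.3, -371.1, 116.5]
ee_rot: [0.974, -0.225, 0.012, 0.004]
contact_force: [4.3, 10.0, 34.4]
gripper_width: 0.6
```

>>> {"fn": "apply_moves", "kwargs": {"plan": [1, 0, 0, 0, 0, 1, 0, 0, 0, 0, 1, 0, 0, 0.01, 0, 1, 0, 0, 0.03, 0, 1, 0, 0, 0.06, 0, 1, 0, 0, 0.09, 0, 1, 0, 0, 0.1, 0, 1, 0, 0, 0.1, 0]}}

```text
clock: 5.67
position: [479.5, -368.4, 208.1]
ee_rot: [0.974, -0.228, 0.004, 0.001]
contact_force: [-1.2, -0.5, 0.3]
gripper_width: -0.0
```

```bash
python3 shot.py w6
```

```text
5.6667 [ 479.50880532 -368.43041791  208.07651415] [ 0.97371146 -0.22775238  0.0037152   0.00101982] -0.0069704513962345355 [-1.17402656 -0.52672014  0.27919311]
```

View pics/w6.png

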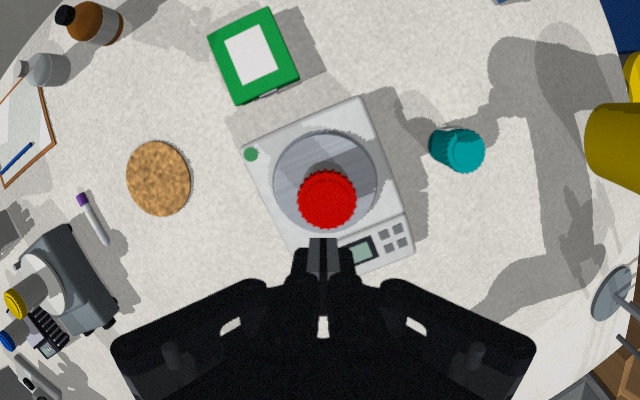

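The gripper shut fully (0 mm) with a 34 N upward force, so the grasp missed. I'll check where the pot is now and what went wrong.

Run:
```python
from wm import *
im=wl('w5');lid(im,'red',(328,250),70,147)
im=wl('w6');lid(im,'red',(327,199),50,147)
disc(im,(475,-367),72,55,lambda h:(h[...,2]<185)&(h[...,2]>40)&(h[...,1]<70))
n=[arm.get_image(k)['color'] for k in('scene','side')]
save(np.hstack([cv2.resize(cv2.imread('pics/side1.png')[180:360,280:500,::-1],(390,320)),cv2.resize(n[1][180:360,280:500],(390,320))]),'cmp.png')
save(np.hstack([cv2.resize(cv2.imread('pics/scene1.png')[60:210,170:350,::-1],(390,320)),cv2.resize(n[0][60:210,170:350],(390,320))]),'cmp2.png')
```

```text
red bbox [280 204] [376 296] outline circ [ 480.5 -371.4] 26.7 ztop 146.5 cloudmean [ 480.1 -370.6  146.2] cloudcirc [ 477.8 -369.5] 25.7
red bbox [297 169] [356 229] outline circ [ 479.6 -371.1] 25.8 ztop 146.9 cloudmean [ 479.4 -371.2  146.7] cloudcirc [ 478.4 -370.7] 25.4
disc n 4813 z 72.2 fit [ 475.3 -367.9   53.9] enc [ 475.2 -367.8] 55.1
```

View pics/cmp.png

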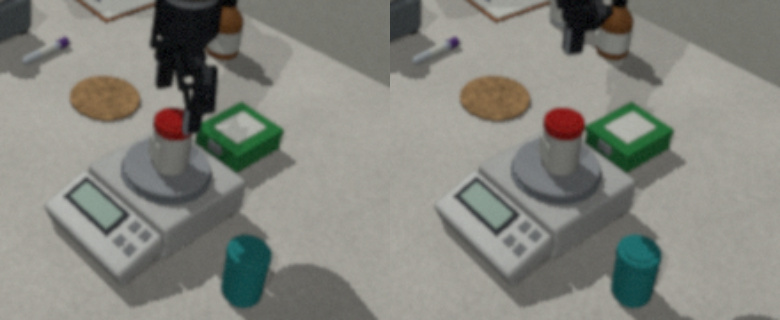

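View pics/cmp2.png

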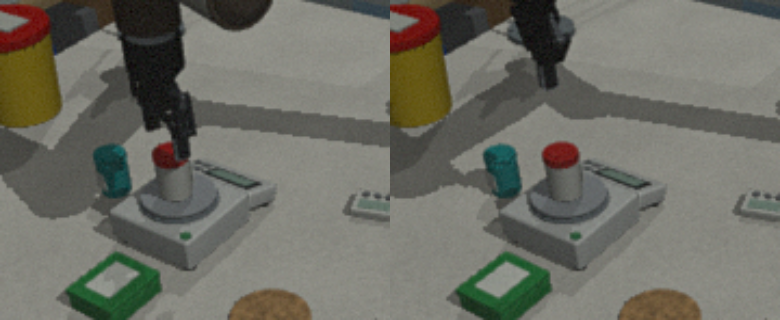

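The pot still stands where it was. In both outside views the open fingertips only reached about mid-lid, so they slipped up over the lid's top. I'll check the reported TCP against the pictures.

Run:
```python
from h import *
s=arm.read_state();print(s['position'],s['joints'])
o=[]
for k in('scene','side'):
    im=arm.get_image(k);np.save(k+'2.npy',im,allow_pickle=True);u,v=pix(im,s['position']);print(k,u,v)
    c=im['color'].copy();x,y=int(u),int(v);c[y,x]=[0,255,0]
    o.append(cv2.resize(c[max(0,y-50):y+50,x-50:x+50],(400,400),interpolation=cv2.INTER_NEAREST))
save(np.hstack(o),'tcp.png')
```

```text
[ 476.94775142 -366.7862932   202.57702676] [-3.87244348e-01  3.40497497e-01 -3.46620854e-02 -9.16614705e-04
 -1.19836986e+00  1.49813260e+00]
scene 245.37008418269937 113.13903203789388
side 379.3797862909816 223.8204473175002
```

View pics/tcp.png

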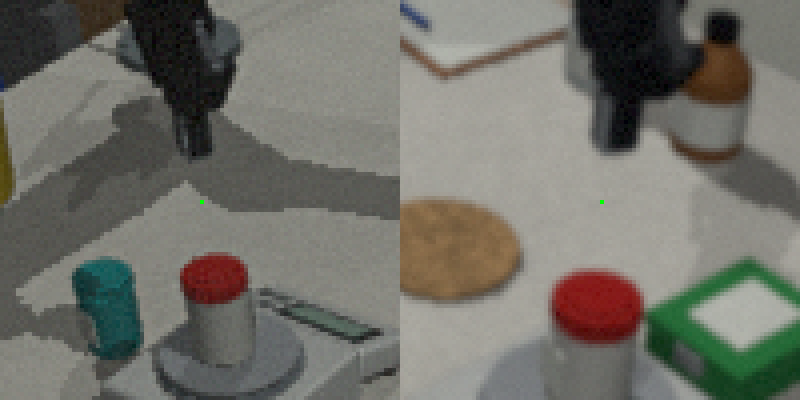

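Run:
```python
from meas import *
A=np.load('scene2.npy',allow_pickle=True).item();B=np.load('side2.npy',allow_pickle=True).item()
print(triang(A,(243.9,102),B,(382.8,211)))
W=cloud(A);print('scene depth finger',np.round(W[96:103,240:248],0)[:, ::3])
W=cloud(B);print(np.round(W[205:211,380:385:2],0))
```

```text
(array([ 476.31212771, -369.35894835,  237.09463399]), np.float64(4.483363609789422))
scene depth finger [[[ 490. -365.  263.]
  [ 490. -354.  266.]
  [ 479. -353.  261.]]

 [[ 490. -365.  260.]
  [ 488. -356.  262.]
  [ 478. -355.  257.]]

 [[ 487. -369.  255.]
  [ 490. -355.  259.]
  [ 480. -353.  256.]]

 [[ 489. -368.  253.]
  [ 488. -357.  255.]
  [ 480. -354.  252.]]

 [[ 486. -371.  248.]
  [ 486. -360.  250.]
  [ 479. -355.  249.]]

 [[ 485. -373.  243.]
  [ 488. -358.  249.]
  [ 480. -355.  246.]]

 [[ 153. -677.    1.]
  [ 484. -363.  242.]
  [ 475. -360.  239.]]]
[[[ 468. -370.  255.]
  [ 464. -378.  262.]
  [ 469. -379.  260.]]

 [[ 467. -371.  254.]
  [ 465. -377.  258.]
  [ 473. -376.  254.]]

 [[ 468. -371.  251.]
  [ 466. -377.  255.]
  [ 470. -379.  255.]]

 [[ 468. -371.  249.]
  [ 465. -378.  254.]
  [ 471. -379.  252.]]

 [[ 467. -372.  247.]
  [ 467. -377.  250.]
  [ 470. -380.  250.]]

 [[ 468. -371.  244.]
  [ 472. -373.  243.]
  [ 476. -375.  242.]]]
```

The real fingertips are about 33 mm above the reported TCP: triangulation gives z≈237 against 203, and the fingertip edge in the wrist image agrees. The wrist camera's object measurements are self-consistent, so only the finger length differs from the text. Before going deeper I'll measure how far above the tips the gripper body starts.

Run:
```python
from meas import *
for k in('scene','side'):
    A=np.load(k+'2.npy',allow_pickle=True).item();P=cloud(A).reshape(-1,3)
    q=P-[477,-368,0];ax=np.array([.444,.896]);jx=q[:,:2]@ax;ox=q[:,:2]@np.array([.896,-.444])
    m=(np.hypot(jx,ox)<80)&(P[:,2]>180)
    for z in range(220,360,8):
        s=m&(P[:,2]>=z)&(P[:,2]<z+8)
        if s.sum()>2: print(k,z,s.sum(),'jaw',jx[s].min().round(),jx[s].max().round(),'x',ox[s].min().round(),ox[s].max().round())
A=np.load('side2.npy',allow_pickle=True).item();B=np.load('scene2.npy',allow_pickle=True).item()
save(np.hstack([cv2.resize(B['color'][20:180,165:325],(400,400)),cv2.resize(A['color'][90:250,300:460],(400,400))]),'grip.png')
```

```text
scene 236 8 jaw -1.0 9.0 x -8.0 9.0
scene 244 21 jaw -5.0 16.0 x -11.0 11.0
scene 252 20 jaw -1.0 17.0 x -7.0 10.0
scene 260 28 jaw -5.0 19.0 x -13.0 11.0
scene 268 21 jaw -1.0 18.0 x -6.0 12.0
scene 276 13 jaw -9.0 19.0 x -5.0 12.0
scene 284 36 jaw -32.0 34.0 x -11.0 13.0
scene 292 37 jaw -39.0 43.0 x -11.0 12.0
scene 300 40 jaw -44.0 50.0 x -12.0 16.0
scene 308 57 jaw -48.0 55.0 x -14.0 17.0
scene 316 61 jaw -54.0 61.0 x -11.0 17.0
scene 324 72 jaw -54.0 66.0 x -14.0 17.0
scene 332 69 jaw -52.0 66.0 x -12.0 20.0
scene 340 80 jaw -32.0 54.0 x -20.0 19.0
scene 348 50 jaw -10.0 47.0 x -11.0 12.0
scene 356 36 jaw 9.0 42.0 x -9.0 11.0
side 236 12 jaw -9.0 -5.0 x -9.0 9.0
side 244 28 jaw -14.0 8.0 x -11.0 9.0
side 252 40 jaw -16.0 3.0 x -12.0 7.0
side 260 43 jaw -16.0 7.0 x -12.0 11.0
side 268 43 jaw -16.0 8.0 x -13.0 7.0
side 276 14 jaw -15.0 9.0 x -13.0 -7.0
side 284 62 jaw -33.0 32.0 x -14.0 10.0
side 292 69 jaw -40.0 33.0 x -14.0 10.0
side 300 69 jaw -47.0 41.0 x -17.0 10.0
side 308 95 jaw -53.0 51.0 x -18.0 11.0
side 316 100 jaw -59.0 54.0 x -18.0 10.0
side 324 142 jaw -64.0 58.0 x -18.0 13.0
side 332 145 jaw -63.0 58.0 x -20.0 12.0
side 340 127 jaw -51.0 29.0 x -20.0 9.0
side 348 92 jaw -43.0 12.0 x -18.0 9.0
side 356 61 jaw -41.0 -9.0 x -11.0 10.0
```

View pics/grip.png

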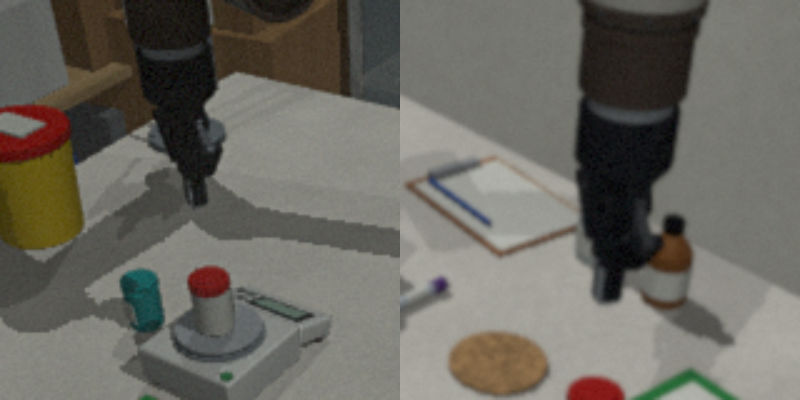

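The pad fingers span 236–283 mm with the wider linkage above, so the whole gripper sits about 34 mm higher than the reported TCP and there is room to go deeper. Opening and descending again, 34 mm lower: reported z ≈ 70 for the red pot.

>>> {"fn": "apply_moves", "kwargs": {"plan": [-1, 0, 0, 0, 0, -1, 0, 0, 0, 0, -1, 0, 0, 0, 0, -1, 0, 0, 0, 0, -1, 0, 0, 0, 0, -1, 0, 0, 0, 0, -1, 0, -0.001, -0.02, 0, -1, 0, -0.001, -0.04, 0]}}

```text
clock: 6.58
position: [478.8, -369.0, 165.3]
ee_rot: [0.974, -0.228, 0.002, 0.0]
contact_force: [-0.5, -0.0, -0.9]
gripper_width: 85.4
```

>>> {"fn": "apply_moves", "kwargs": {"plan": [-1, 0, 0, -0.02, 0, -1, 0, 0, -0.04, 0, -1, 0, 0, -0.06, 0, -1, 0, 0, -0.08, 0, -1, 0, 0, -0.094, 0, -1, 0, 0, -0.094, 0, -1, 0, 0, -0.094, 0, -1, 0, 0, -0.094, 0]}}

```text
clock: 7.25
position: [478.6, -368.9, 71.4]
ee_rot: [0.974, -0.228, 0.001, 0.0]
contact_force: [-0.4, -0.6, -0.1]
gripper_width: 85.3
```

```bash
python3 shot.py w7
python3 - <<'E'
from h import *
n=[arm.get_image(k)['color'] for k in('scene','side')]
save(np.hstack([cv2.resize(n[0][50:180,190:320],(390,390)),cv2.resize(n[1][170:330,300:460],(390,390))]),'g7.png')
E
```

```text
7.25 [ 478.64750395 -368.90508882   71.39133528] [ 9.73735431e-01 -2.27680053e-01  9.68421299e-04  4.07781796e-04] 85.32679721559693 [-0.44321225 -0.62084265 -0.05232644]
```

View pics/g7.png

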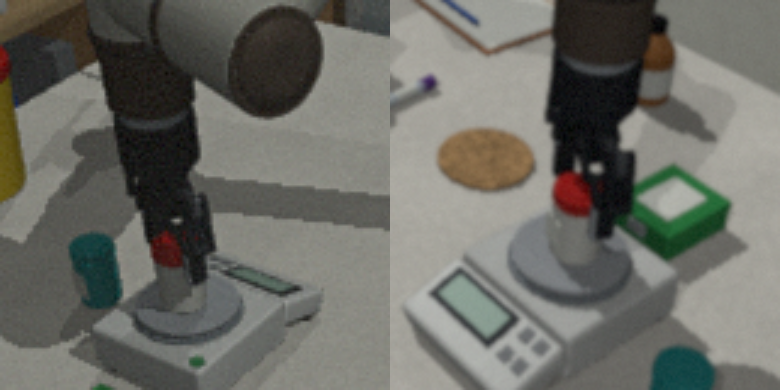

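View pics/w7.png

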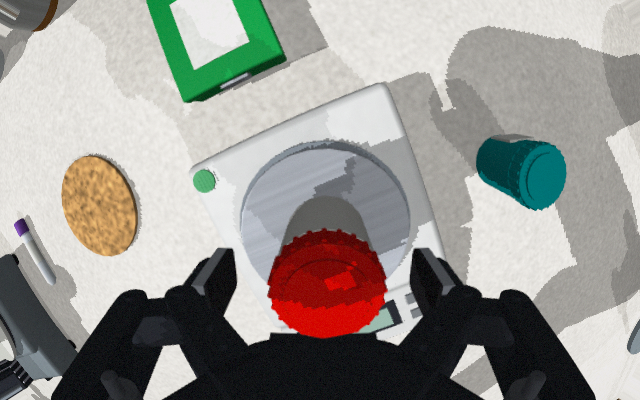

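The pads now straddle the lid and upper body on both sides, with the lid centred at (327,283). Closing.

>>> {"fn": "apply_moves", "kwargs": {"plan": [0.1, 0, 0, 0, 0, 0.3, 0, 0, 0, 0, 0.5, 0, 0, 0, 0, 0.7, 0, 0, 0, 0, 1, 0, 0, 0, 0, 1, 0, 0, 0, 0, 1, 0, 0, 0, 0, 1, 0, 0, 0, 0]}}

```text
clock: 8.07
position: [478.3, -368.7, 71.0]
ee_rot: [0.974, -0.228, 0.001, 0.0]
contact_force: [-0.0, 0.1, 4.8]
gripper_width: 48.9
```

>>> {"fn": "apply_moves", "kwargs": {"plan": [1, 0, 0, 0, 0, 1, 0, 0, 0.005, 0, 1, 0, 0, 0.015, 0, 1, 0, 0, 0.03, 0, 1, 0, 0, 0.03, 0, 1, 0, 0, 0.03, 0]}}

```text
clock: 8.57
position: [478.1, -368.4, 100.7]
ee_rot: [0.974, -0.228, 0.001, -0.0]
contact_force: [-0.5, -0.4, -1.7]
gripper_width: 48.8
```

```bash
python3 shot.py w8
python3 - <<'E'
from h import *
n=[arm.get_image(k)['color'] for k in('scene','side')]
save(np.hstack([cv2.resize(n[0][50:180,190:320],(390,390)),cv2.resize(n[1][170:330,300:460],(390,390))]),'g8.png')
E
```

```text
8.5667 [ 478.0709716  -368.35156595  100.74544036] [ 9.73664356e-01 -2.27985153e-01  6.97341996e-04 -6.96485274e-05] 48.80688329377766 [-0.48722761 -0.38480245 -1.7455996 ]
```

View pics/g8.png

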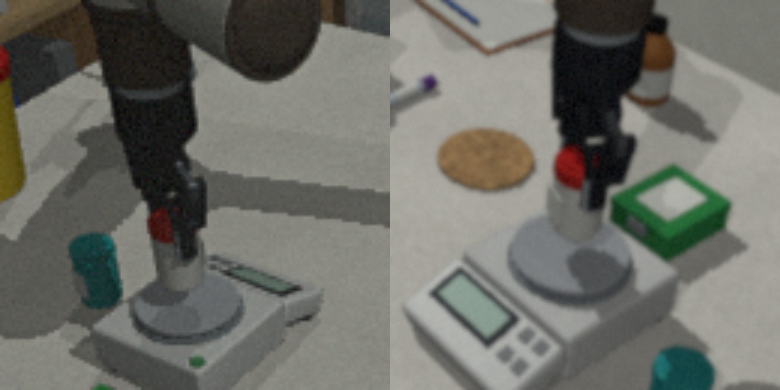

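Width is 48.8 mm. The pot is held upright and lifted clear of the pan. Carrying it to the mat.

>>> {"fn": "apply_moves", "kwargs": {"plan": [1, 0.006, 0.012, 0.005, 0, 1, 0.018, 0.04, 0.008, 0, 1, 0.032, 0.072, 0.008, 0, 1, 0.048, 0.107, 0.008, 0, 1, 0.064, 0.143, 0.008, 0, 1, 0.079, 0.177, 0.004, 0, 1, 0.09, 0.203, 0, 0, 1, 0.096, 0.215, -0.01, 0]}}

```text
clock: 9.38
position: [576.0, -149.8, 90.9]
ee_rot: [0.974, -0.226, 0.001, -0.0]
contact_force: [0.1, -0.7, -0.5]
gripper_width: 48.6
```

>>> {"fn": "apply_moves", "kwargs": {"plan": [1, 0, 0, -0.02, 0, 1, 0, 0, -0.04, 0, 1, 0, 0, -0.06, 0, 1, 0, 0, -0.072, 0, 1, 0, 0, -0.078, 0, 1, 0, 0, -0.081, 0, 1, 0, 0, -0.081, 0, 1, 0, 0, -0.081, 0]}}

```text
clock: 10.05
position: [574.3, -153.5, 9.8]
ee_rot: [0.974, -0.228, 0.001, -0.0]
contact_force: [0.3, -0.1, -1.0]
gripper_width: 48.8
```

```bash
python3 shot.py w9
python3 - <<'E'
from h import *
n=[arm.get_image(k) for k in('scene','side')]
o=[]
for im in n:
    x,y=pix(im,[575,-154,50]).astype(int);o.append(cv2.resize(im['color'][y-60:y+60,x-60:x+60],(390,390)))
save(np.hstack(o),'g9.png')
E
```

```text
10.05 [ 574.32731796 -153.54635741    9.79073662] [ 9.73688666e-01 -2.27881677e-01  5.68093982e-04 -1.12439246e-05] 48.80468017380532 [ 0.27710452 -0.07990517 -0.95143088]
```

View pics/g9.png

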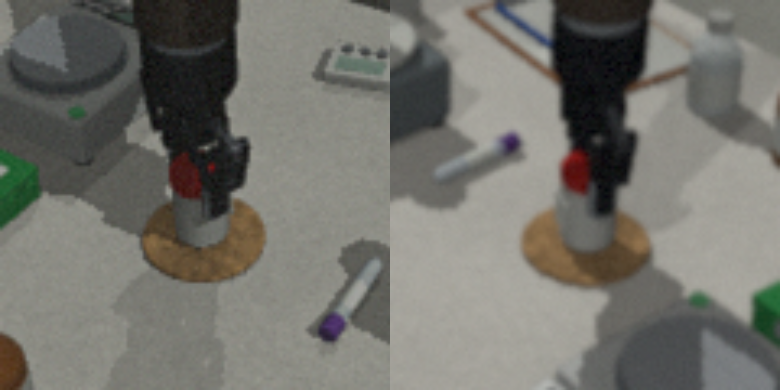

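The pot hangs over the middle of the mat, about 5 mm up. Lowering gently until I feel contact.

>>> {"fn": "apply_moves", "kwargs": {"plan": [1, 0, 0, -0.001, 0, 1, 0, 0, -0.002, 0, 1, 0, 0, -0.003, 0, 1, 0, 0, -0.004, 0, 1, 0, 0, -0.004, 0, 1, 0, 0, -0.004, 0]}}

```text
clock: 10.7
position: [573.8, -153.4, 5.1]
ee_rot: [0.974, -0.228, -0.0, 0.0]
contact_force: [0.4, -0.5, -1.8]
gripper_width: 48.9
```

>>> {"fn": "apply_moves", "kwargs": {"plan": [1, 0, 0, -0.001, 0, 1, 0, 0, -0.001, 0, 1, 0, 0, -0.001, 0]}}

```text
clock: 10.95
position: [573.9, -153.4, 5.0]
ee_rot: [0.974, -0.228, 0.0, 0.0]
contact_force: [-1.6, 1.3, 5.2]
gripper_width: 48.9
```

```bash
python3 -c "
from h import *
s=arm.read_state();print(s['position'],s['contact_force'])"
```

```text
[ 573.88718673 -153.42668721    4.97968122] [-1.59267036  1.29848849  5.1622576 ]
```

Contact shows as +5 N at commanded z 4.2, where I expected it. Releasing and rising.

>>> {"fn": "apply_moves", "kwargs": {"plan": [0, 0, 0, 0, 0, -0.3, 0, 0, 0, 0, -0.6, 0, 0, 0, 0, -1, 0, 0, 0, 0, -1, 0, 0, 0, 0, -1, 0, 0, 0, 0, -1, 0, 0, 0.02, 0, -1, 0, 0, 0.05, 0]}}

```text
clock: 11.62
position: [571.0, -153.2, 51.4]
ee_rot: [0.974, -0.228, -0.004, 0.001]
contact_force: [1.6, -1.3, 0.5]
gripper_width: 85.2
```

>>> {"fn": "apply_moves", "kwargs": {"plan": [-1, 0, 0, 0.03, 0, -1, 0, 0, 0.065, 0, -1, 0, 0, 0.1, 0, -1, 0, 0, 0.135, 0, -1, 0, 0, 0.165, 0, -1, 0, 0.02, 0.185, 0, -1, 0, 0.05, 0.2, 0, -1, 0, 0.09, 0.2, 0]}}

```text
clock: 12.28
position: [575.6, -64.1, 258.5]
ee_rot: [0.973, -0.229, 0.004, -0.001]
contact_force: [0.6, -0.1, 1.1]
gripper_width: 85.4
```

```bash
python3 shot.py w10
python3 - <<'E'
from wm import *
im=wl('w10');h=im
E
```

```text
12.2833 [575.60058532 -64.12868986 258.48242275] [ 9.73315338e-01 -2.29436873e-01  3.93081522e-03 -7.23277659e-04] 85.44163189076265 [ 0.55423729 -0.08631372  1.08137202]
```

View pics/w10.png

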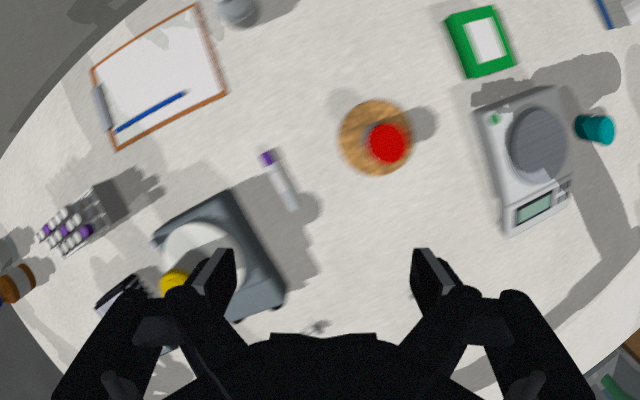

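Red stands upright on the mat at (387,143) in the image. Next is the blue pot. First I'll check where the microscope stands near the cold plate.

Run:
```python
from meas import *
W=cloud(load('side')).reshape(-1,3)
m=(W[:,0]>0)&(W[:,0]<900)&(W[:,1]>440)&(W[:,1]<1100)&(W[:,2]>40)
P=W[m]
H,xe,ye=np.histogram2d(P[:,0],P[:,1],bins=[range(0,920,50),range(440,900,40)])
for i,r in enumerate(H):
    if r.sum()>3:
        for j,c in enumerate(r):
            if c>3:
                s=P[(P[:,0]>=xe[i])&(P[:,0]<xe[i+1])&(P[:,1]>=ye[j])&(P[:,1]<ye[j+1])];print(xe[i],ye[j],int(c),s[:,2].min().round(),s[:,2].max().round())
```

```text
0 640 182 40.0 148.0
0 680 549 41.0 186.0
0 720 121 153.0 192.0
0 760 86 151.0 193.0
0 800 21 151.0 190.0
50 440 55 534.0 566.0
50 480 45 521.0 550.0
50 520 110 504.0 549.0
50 560 178 489.0 546.0
50 680 245 40.0 159.0
50 720 11 151.0 156.0
100 440 49 533.0 557.0
100 480 71 517.0 550.0
100 520 150 497.0 546.0
100 560 65 489.0 501.0
150 520 421 490.0 544.0
150 560 20 488.0 517.0
150 720 6 43.0 71.0
200 480 141 247.0 351.0
200 520 736 251.0 540.0
200 560 28 365.0 491.0
200 640 44 41.0 237.0
200 680 1176 40.0 314.0
200 720 245 42.0 312.0
200 760 4 70.0 82.0
250 480 663 243.0 538.0
250 520 933 296.0 538.0
250 560 27 246.0 405.0
250 600 5 245.0 268.0
250 640 92 41.0 143.0
250 680 536 40.0 313.0
250 720 197 72.0 339.0
250 760 162 141.0 365.0
250 800 21 141.0 366.0
300 520 223 360.0 533.0
300 560 58 245.0 405.0
300 600 11 269.0 333.0
300 680 78 131.0 147.0
300 720 143 40.0 304.0
300 760 80 41.0 362.0
300 800 34 140.0 369.0
350 680 15 132.0 143.0
350 720 76 132.0 383.0
350 760 46 140.0 399.0
400 760 40 366.0 399.0
600 680 49 41.0 93.0
600 720 9 42.0 91.0
650 640 17 41.0 91.0
650 680 318 40.0 148.0
650 720 25 52.0 146.0
650 760 74 41.0 147.0
650 800 47 41.0 147.0
700 680 134 40.0 146.0
700 720 60 44.0 148.0
700 760 36 77.0 147.0
700 800 13 144.0 147.0
750 680 214 42.0 147.0
750 720 21 119.0 150.0
```

>>> {"fn": "apply_moves", "kwargs": {"plan": [-1, -0.01, 0.035, 0, 0, -1, -0.02, 0.075, 0, 0, -1, -0.03, 0.115, 0, 0, -1, -0.04, 0.155, 0, 0, -1, -0.05, 0.195, 0, 0, -1, -0.06, 0.235, 0, 0, -1, -0.065, 0.275, 0, 0, -1, -0.07, 0.3, 0, 0]}}

```text
clock: 13.0
position: [502.8, 239.9, 254.0]
ee_rot: [0.974, -0.227, -0.0, -0.0]
contact_force: [0.5, 0.8, 0.2]
gripper_width: 85.3
```

The microscope is at y ≥ 640, well clear.

>>> {"fn": "apply_moves", "kwargs": {"plan": [-1, -0.003, 0.035, 0, 0, -1, -0.006, 0.07, 0, 0, -1, -0.009, 0.105, -0.01, 0, -1, -0.009, 0.135, -0.03, 0, -1, -0.009, 0.147, -0.06, 0, -1, -0.009, 0.147, -0.08, 0, -1, -0.009, 0.147, -0.08, 0, -1, -0.009, 0.147, -0.08, 0]}}

```text
clock: 13.67
position: [494.5, 383.1, 173.1]
ee_rot: [0.974, -0.228, -0.0, 0.002]
contact_force: [0.0, -0.6, 0.6]
gripper_width: 85.4
```

```bash
python3 shot.py w11
python3 - <<'E'
from wm import *
im=wl('w11');lid(im,'blue',(324,220),70,135)
c=np.array([495.5,383.3,135.]);M=im['mount']
save(im['color'][100:330,150:500],'w11c.png')
E
```

```text
13.6667 [494.45039643 383.10387359 173.1329337 ] [ 9.73746236e-01 -2.27630542e-01 -4.37307411e-04  1.55345578e-03] 85.44279594546708 [ 0.00515253 -0.5501639   0.63336005]
blue bbox [288 176] [353 241] outline circ [494.8 385.3] 26.4 ztop 134.4 cloudmean [494.8 385.7 134.2] cloudcirc [493.2 385.7] 25.6
```

View pics/w11c.png

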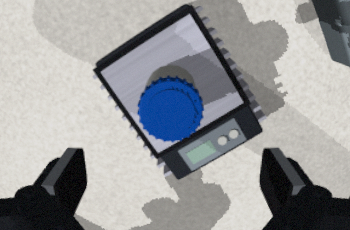

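The blue lid is at (320,209), between the jaws and 2 mm toward +y. Descending with a correction, then closing.

>>> {"fn": "apply_moves", "kwargs": {"plan": [-1, 0, 0.001, -0.025, 0, -1, 0, 0.002, -0.05, 0, -1, 0, 0.002, -0.075, 0, -1, 0, 0.002, -0.1, 0, -1, 0, 0.002, -0.116, 0, -1, 0, 0.002, -0.116, 0, -1, 0, 0.002, -0.116, 0, -1, 0, 0.002, -0.116, 0]}}

```text
clock: 14.38
position: [496.4, 386.8, 61.1]
ee_rot: [0.974, -0.228, 0.001, -0.002]
contact_force: [-0.8, 0.2, 0.0]
gripper_width: 85.2
```

>>> {"fn": "apply_moves", "kwargs": {"plan": [0.1, 0, 0, 0, 0, 0.3, 0, 0, 0, 0, 0.5, 0, 0, 0, 0, 0.7, 0, 0, 0, 0, 1, 0, 0, 0, 0, 1, 0, 0, 0, 0, 1, 0, 0, 0, 0, 1, 0, 0, 0, 0]}}

```text
clock: 15.05
position: [495.4, 386.2, 59.8]
ee_rot: [0.974, -0.228, 0.001, -0.001]
contact_force: [-0.8, -1.3, 6.2]
gripper_width: 49.3
```

```bash
python3 shot.py w12
```

```text
15.05 [495.43796805 386.19794456  59.7682017 ] [ 9.73760279e-01 -2.27573632e-01  7.54846398e-04 -7.68491854e-04] 49.285493419812205 [-0.78976223 -1.31174067  6.15301064]
```

View pics/w12.png

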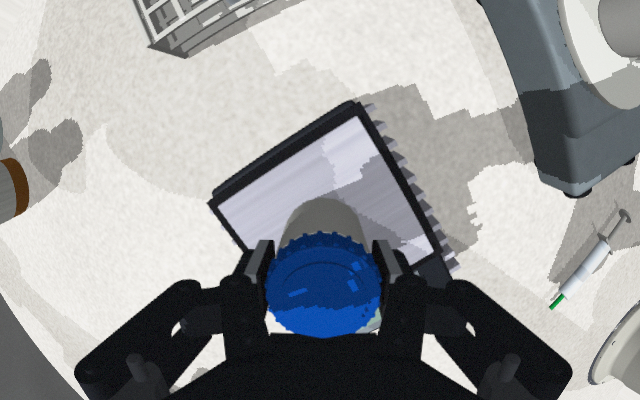

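The blue pot is gripped at 49.3 mm, at (325,285) in the image. Lifting high, then on to the balance.

>>> {"fn": "apply_moves", "kwargs": {"plan": [1, 0, 0, 0.005, 0, 1, 0, 0, 0.02, 0, 1, 0, 0, 0.045, 0, 1, 0, 0, 0.075, 0, 1, 0, 0, 0.105, 0, 1, 0, 0, 0.135, 0, 1, 0, 0, 0.16, 0, 1, 0, 0, 0.17, 0]}}

```text
clock: 15.77
position: [495.9, 386.6, 232.2]
ee_rot: [0.974, -0.228, 0.002, -0.003]
contact_force: [0.7, -0.4, -1.7]
gripper_width: 49.2
```

>>> {"fn": "apply_moves", "kwargs": {"plan": [1, 0, -0.01, 0, 0, 1, 0, -0.03, 0, 0, 1, 0, -0.055, 0, 0, 1, 0, -0.085, 0, 0, 1, -0.002, -0.12, 0, 0, 1, -0.004, -0.155, 0, 0, 1, -0.006, -0.19, 0, 0, 1, -0.008, -0.225, 0, 0]}}

```text
clock: 16.43
position: [484.5, 157.8, 225.3]
ee_rot: [0.974, -0.228, -0.002, 0.002]
contact_force: [0.0, -0.8, -2.4]
gripper_width: 48.6
```

>>> {"fn": "apply_moves", "kwargs": {"plan": [1, -0.001, -0.035, 0, 0, 1, -0.002, -0.07, 0, 0, 1, -0.003, -0.105, 0, 0, 1, -0.004, -0.14, 0, 0, 1, -0.005, -0.175, 0, 0, 1, -0.006, -0.21, 0, 0, 1, -0.007, -0.245, 0, 0, 1, -0.008, -0.28, 0, 0]}}

```text
clock: 17.1
position: [476.2, -121.1, 225.5]
ee_rot: [0.974, -0.228, -0.003, 0.0]
contact_force: [0.8, 0.3, -2.0]
gripper_width: 49.3
```

>>> {"fn": "apply_moves", "kwargs": {"plan": [1, -0.001, -0.035, 0, 0, 1, -0.002, -0.07, 0, 0, 1, -0.003, -0.105, 0, 0, 1, -0.004, -0.14, 0, 0, 1, -0.004, -0.175, 0, 0, 1, -0.004, -0.205, -0.005, 0, 1, -0.004, -0.235, -0.015, 0, 1, -0.004, -0.248, -0.035, 0]}}

```text
clock: 17.77
position: [473.8, -370.8, 191.7]
ee_rot: [0.973, -0.229, 0.0, 0.0]
contact_force: [0.8, -0.5, -0.8]
gripper_width: 48.7
```

>>> {"fn": "apply_moves", "kwargs": {"plan": [1, 0, 0, -0.02, 0, 1, 0, 0, -0.045, 0, 1, 0, 0, -0.07, 0, 1, 0, 0, -0.09, 0, 1, 0, 0, -0.105, 0, 1, 0, 0, -0.115, 0, 1, 0, 0, -0.115, 0, 1, 0, 0, -0.115, 0]}}

```text
clock: 18.43
position: [473.7, -367.2, 77.0]
ee_rot: [0.974, -0.228, -0.001, -0.0]
contact_force: [-0.3, 0.5, -0.9]
gripper_width: 48.8
```

```bash
python3 shot.py w13
python3 - <<'E'
from h import *
n=[arm.get_image(k) for k in('scene','side')]
o=[]
for im in n:
    x,y=pix(im,[475,-368,100]).astype(int);o.append(cv2.resize(im['color'][y-60:y+60,x-60:x+60],(390,390)))
save(np.hstack(o),'g13.png')
E
```

```text
18.4333 [ 473.68213049 -367.16033938   77.00784357] [ 9.73663812e-01 -2.27984152e-01 -1.40078033e-03 -2.15461884e-04] 48.848812218409236 [-0.30464095  0.47223862 -0.92239947]
```

View pics/g13.png

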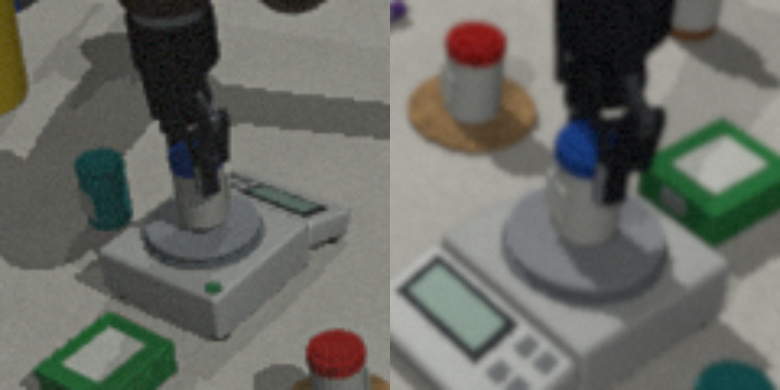

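Blue is over the middle of the pan, about 7 mm up. Lowering.

>>> {"fn": "apply_moves", "kwargs": {"plan": [1, 0, 0, -0.003, 0, 1, 0, 0, -0.005, 0, 1, 0, 0, -0.006, 0, 1, 0, 0, -0.007, 0, 1, 0, 0, -0.008, 0, 1, 0, 0, -0.008, 0, 1, 0, 0, -0.008, 0]}}

```text
clock: 19.17
position: [474.9, -367.4, 71.8]
ee_rot: [0.974, -0.228, 0.0, 0.0]
contact_force: [-1.7, 2.7, 6.2]
gripper_width: 48.7
```

>>> {"fn": "apply_moves", "kwargs": {"plan": [0, 0, 0, 0, 0, -0.3, 0, 0, 0, 0, -0.6, 0, 0, 0, 0, -1, 0, 0, 0, 0, -1, 0, 0, 0, 0, -1, 0, 0, 0, 0, -1, 0, 0, 0.02, 0, -1, 0, 0, 0.05, 0]}}

```text
clock: 19.83
position: [472.5, -366.2, 117.2]
ee_rot: [0.974, -0.228, -0.004, -0.001]
contact_force: [0.9, -0.4, 0.1]
gripper_width: 85.7
```

>>> {"fn": "apply_moves", "kwargs": {"plan": [-1, 0, 0, 0.03, 0, -1, 0, 0, 0.065, 0, -1, -0.02, 0.01, 0.1, 0, -1, -0.04, 0.02, 0.135, 0, -1, -0.06, 0.03, 0.165, 0, -1, -0.06, 0.03, 0.18, 0, -1, -0.06, 0.03, 0.18, 0, -1, -0.06, 0.03, 0.18, 0]}}

```text
clock: 20.5
position: [414.9, -337.3, 301.1]
ee_rot: [0.974, -0.228, 0.001, -0.0]
contact_force: [0.3, 0.1, -0.1]
gripper_width: 85.1
```

```bash
python3 shot.py w14
python3 - <<'E'
from wm import *
im=wl('w14');c=lid(im,'blue',(322,108),50,147)
disc(im,(475,-368),72,55,lambda h:(h[...,2]<185)&(h[...,2]>40)&(h[...,1]<70))
E
```

```text
20.5 [ 414.92918626 -337.28843645  301.10267886] [ 9.73675761e-01 -2.27933830e-01  1.29621718e-03 -2.49538456e-05] 85.05439596857869 [ 0.32947113  0.09895567 -0.12735405]
blue bbox [301  95] [346 140] outline circ [ 473.4 -365.9] 24.9 ztop 146.4 cloudmean [ 473.5 -365.8  146.3] cloudcirc [ 473.3 -365.9] 25.1
disc n 3651 z 72.2 fit [ 474.9 -367.6   53.9] enc [ 475.1 -367.5] 55.0
```

View pics/w14.png

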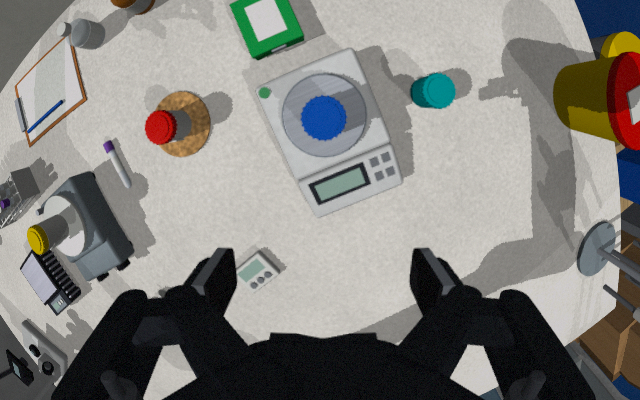

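Blue stands upright on the pan, 2 mm from its centre, at (323,118). Now yellow.

>>> {"fn": "apply_moves", "kwargs": {"plan": [-1, 0.005, 0.03, 0, 0, -1, 0.015, 0.065, 0, 0, -1, 0.025, 0.1, 0, 0, -1, 0.035, 0.138, 0, 0, -1, 0.045, 0.176, 0, 0, -1, 0.055, 0.214, 0, 0, -1, 0.065, 0.252, 0, 0, -1, 0.075, 0.29, 0, 0]}}

```text
clock: 21.22
position: [489.5, -45.4, 298.1]
ee_rot: [0.974, -0.228, -0.002, 0.001]
contact_force: [1.3, 0.8, -0.6]
gripper_width: 85.8
```

>>> {"fn": "apply_moves", "kwargs": {"plan": [-1, 0.01, 0.035, 0, 0, -1, 0.02, 0.07, 0, 0, -1, 0.03, 0.105, -0.01, 0, -1, 0.04, 0.14, -0.03, 0, -1, 0.05, 0.17, -0.06, 0, -1, 0.054, 0.184, -0.09, 0, -1, 0.054, 0.184, -0.1, 0, -1, 0.054, 0.184, -0.1, 0]}}

```text
clock: 21.88
position: [541.2, 136.1, 194.5]
ee_rot: [0.974, -0.227, -0.005, 0.004]
contact_force: [1.0, -0.2, 0.3]
gripper_width: 85.7
```

```bash
python3 shot.py w15
python3 - <<'E'
from wm import *
im=wl('w15');lid(im,'yellow',(324,220),80,165)
save(im['color'][60:330,150:500],'w15c.png')
E
```

```text
21.8833 [541.15618577 136.13517821 194.50858325] [ 0.973791   -0.22736639 -0.00462593  0.00377099] 85.6774677018796 [ 1.01979195 -0.1771549   0.3148253 ]
yellow bbox [288 170] [357 239] outline circ [545.9 133.7] 26.1 ztop 164.5 cloudmean [545.6 134.8 164.2] cloudcirc [544.1 135.2] 25.7
```

View pics/w15c.png

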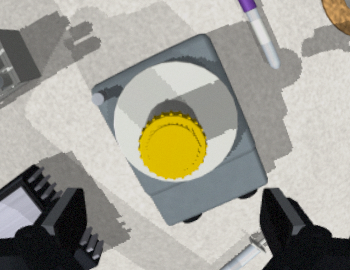

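The yellow lid is at (322,205), between the jaws. Descend, close and lift.

>>> {"fn": "apply_moves", "kwargs": {"plan": [-1, 0, 0, -0.025, 0, -1, 0, -0.001, -0.05, 0, -1, 0, -0.001, -0.075, 0, -1, 0, -0.001, -0.1, 0, -1, 0, -0.001, -0.112, 0, -1, 0, -0.001, -0.112, 0, -1, 0, -0.001, -0.112, 0, -1, 0, -0.001, -0.112, 0]}}

```text
clock: 22.6
position: [545.5, 135.6, 90.5]
ee_rot: [0.974, -0.228, 0.002, -0.001]
contact_force: [0.6, 1.0, -0.3]
gripper_width: 85.4
```

>>> {"fn": "apply_moves", "kwargs": {"plan": [0.1, 0, 0, 0, 0, 0.3, 0, 0, 0, 0, 0.5, 0, 0, 0, 0, 0.7, 0, 0, 0, 0, 1, 0, 0, 0, 0, 1, 0, 0, 0, 0, 1, 0, 0, 0, 0, 1, 0, 0, 0, 0]}}

```text
clock: 23.27
position: [544.7, 135.9, 89.6]
ee_rot: [0.974, -0.228, 0.001, -0.0]
contact_force: [-0.3, 0.1, 5.8]
gripper_width: 48.6
```

```bash
python3 shot.py w16
```

```text
23.2667 [544.70895721 135.94665948  89.55983028] [ 9.73770772e-01 -2.27528313e-01  1.06805488e-03 -4.57716295e-04] 48.575875216257145 [-0.25950392  0.09884587  5.76782849]
```

View pics/w16.png

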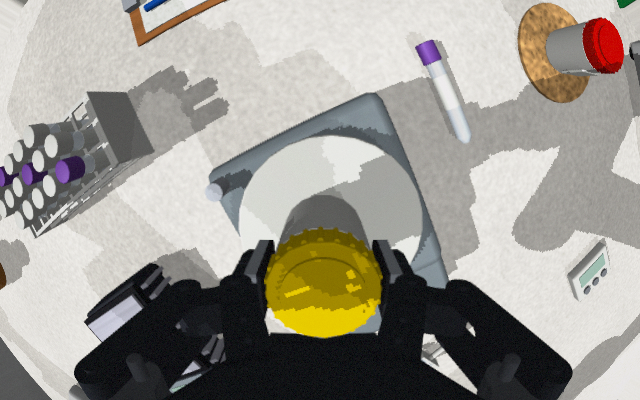

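Yellow is gripped at 48.6 mm. Lifting and carrying it to the cold plate.

>>> {"fn": "apply_moves", "kwargs": {"plan": [1, 0, 0, 0.005, 0, 1, 0, 0, 0.02, 0, 1, 0, 0, 0.045, 0, 1, 0, 0, 0.07, 0, 1, -0.002, 0.01, 0.08, 0, 1, -0.006, 0.03, 0.08, 0, 1, -0.012, 0.06, 0.08, 0, 1, -0.018, 0.09, 0.08, 0]}}

```text
clock: 23.98
position: [524.7, 226.4, 167.6]
ee_rot: [0.973, -0.229, -0.001, 0.0]
contact_force: [0.3, -0.3, -2.1]
gripper_width: 49.0
```

```bash
python3 shot.py w17
```

```text
23.9833 [524.72550631 226.43131982 167.56308441] [ 9.73470976e-01 -2.28809429e-01 -7.00873345e-04  1.11687093e-04] 48.98307232419251 [ 0.33575302 -0.29902435 -2.12848572]
```

View pics/w17.png

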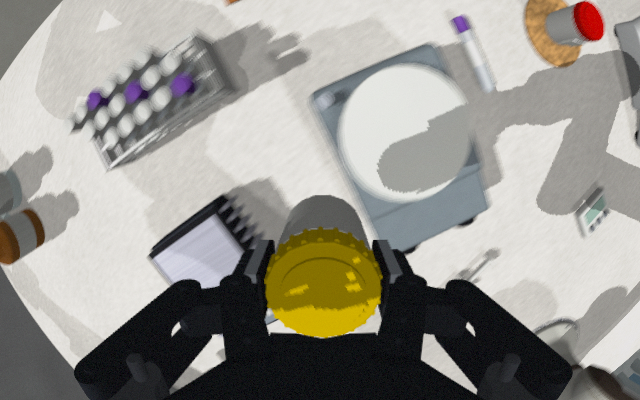

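The stirrer is now empty (plate centred around (405,132) in the image) and the pot hangs upright in the grip.

>>> {"fn": "apply_moves", "kwargs": {"plan": [1, -0.007, 0.035, 0, 0, 1, -0.014, 0.07, 0, 0, 1, -0.021, 0.105, -0.005, 0, 1, -0.027, 0.135, -0.02, 0, 1, -0.031, 0.1545, -0.04, 0, 1, -0.031, 0.1545, -0.06, 0, 1, -0.031, 0.1545, -0.08, 0, 1, -0.031, 0.1545, -0.08, 0]}}

```text
clock: 24.7
position: [490.9, 378.3, 82.1]
ee_rot: [0.974, -0.228, -0.003, 0.005]
contact_force: [-0.2, -0.3, -2.8]
gripper_width: 48.9
```

```bash
python3 shot.py w18
python3 - <<'E'
from wm import *
disc(wl('w17'),(542,133),90,60,lambda h:(h[...,2]>100)&(h[...,1]<60))
n=[arm.get_image(k) for k in('scene','side')]
o=[]
for im in n:
    x,y=pix(im,[495,380,100]).astype(int);o.append(cv2.resize(im['color'][y-60:y+60,x-60:x+60],(390,390)))
save(np.hstack(o),'g18.png')
E
```

```text
24.7 [490.8829685  378.25712967  82.14532959] [ 0.97365429 -0.22795289 -0.00344743  0.00478792] 48.86268019432947 [-0.24365577 -0.26522004 -2.81924463]
disc n 14034 z 90.3 fit [542.  133.2  59. ] enc [541.9 133. ] 60.1
```

View pics/g18.png

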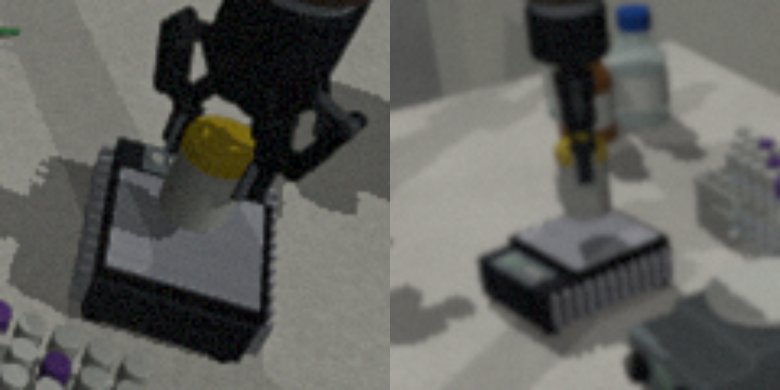

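View pics/w18.png

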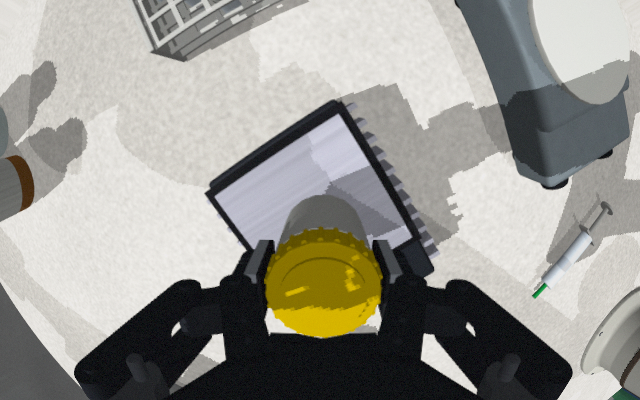

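Run:
```python
from wm import *
im=wl('w11');px=np.array([(192,12),(100,70),(160,156),(244,101)])+[150,100]
P=won(im,px,60);print(P.round(1),P.mean(0),np.linalg.norm(P-np.roll(P,1,0),axis=1))
s=arm.read_state();print(s['position'])
```

```text
[[550.3 335.9  60. ]
 [540.3 440.8  60. ]
 [431.4 429.8  60. ]
 [448.2 326.1  60. ]] [492.56544256 383.14845838  60.        ] [102.6379681  105.32419727 109.45112816 104.9640391 ]
[495.01856848 380.46203447  88.62461397]
```

Two estimates of the cold plate centre, (495.7,379.4) and (492.6,383.1), bracket about (494,381.5). The present position fits that, so I'll lower here and check afterwards.

>>> {"fn": "apply_moves", "kwargs": {"plan": [1, 0, 0, -0.01, 0, 1, 0, 0, -0.019, 0, 1, 0, 0, -0.024, 0, 1, 0, 0, -0.027, 0, 1, 0, 0, -0.029, 0, 1, 0, 0, -0.03, 0, 1, 0, 0, -0.03, 0, 1, 0, 0, -0.03, 0]}}

```text
clock: 25.52
position: [494.6, 379.6, 59.6]
ee_rot: [0.974, -0.228, 0.0, 0.0]
contact_force: [-3.6, -2.1, 6.2]
gripper_width: 48.7
```

Contact at 6 N. Release, rise, and move back for an overhead view.

>>> {"fn": "apply_moves", "kwargs": {"plan": [0, 0, 0, 0, 0, -0.3, 0, 0, 0, 0, -0.6, 0, 0, 0, 0, -1, 0, 0, 0, 0, -1, 0, 0, 0, 0, -1, 0, 0, 0, 0, -1, 0, 0, 0.02, 0, -1, 0, 0, 0.05, 0]}}

```text
clock: 26.18
position: [493.0, 378.3, 105.1]
ee_rot: [0.974, -0.228, -0.002, 0.004]
contact_force: [0.6, 1.7, 0.3]
gripper_width: 85.4
```

>>> {"fn": "apply_moves", "kwargs": {"plan": [-1, 0, 0, 0.03, 0, -1, 0, 0, 0.065, 0, -1, -0.02, 0.01, 0.1, 0, -1, -0.04, 0.02, 0.135, 0, -1, -0.06, 0.03, 0.165, 0, -1, -0.06, 0.03, 0.18, 0, -1, -0.06, 0.03, 0.18, 0, -1, -0.06, 0.03, 0.18, 0]}}

```text
clock: 26.85
position: [434.6, 410.6, 289.0]
ee_rot: [0.974, -0.228, 0.0, -0.001]
contact_force: [-0.4, -0.2, -0.9]
gripper_width: 85.0
```

```bash
python3 shot.py w19
python3 - <<'E'
from wm import *
im=wl('w19');c=lid(im,'yellow',(322,108),50,135)
W,m,h=plate(im,(494,381),60,r0=85,rin=0)
save(cv2.resize(im['color'][10:210,220:440],None,fx=3,fy=3,interpolation=cv2.INTER_CUBIC),'w19c.png')
E
```

```text
26.85 [434.55778331 410.60907052 289.04407989] [ 9.73745947e-01 -2.27634627e-01  1.47738933e-04 -1.13408962e-03] 85.00481042338218 [-0.38905393 -0.17555243 -0.94968171]
yellow bbox [302  93] [348 137] outline circ [494.9 379.8] 24.9 ztop 134.5 cloudmean [494.9 380.3 134.3] cloudcirc [494.8 380.1] 24.9
```

View pics/w19c.png

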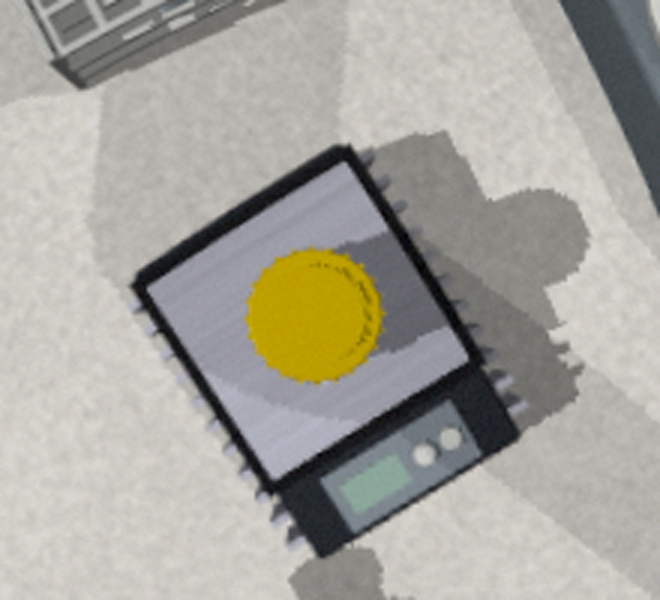

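Run:
```python
from wm import *
im=wl('w19');px=np.array([(346,162),(148,290),(276,482),(470,358)])/3+[220,10]
P=won(im,px,60);print(P.mean(0),np.linalg.norm(P-np.roll(P,1,0),axis=1))
im=wl('w17');R=wcloud(im)
```

```text
[491.34297199 383.31284224  60.        ] [102.33507863 103.13431402 103.37604747 103.06314343]
```

>>> {"fn": "apply_moves", "kwargs": {"plan": [-1, 0.01, -0.035, 0, 0, -1, 0.02, -0.075, 0, 0, -1, 0.03, -0.115, 0, 0, -1, 0.04, -0.155, 0, 0, -1, 0.05, -0.195, 0, 0, -1, 0.06, -0.235, 0, 0, -1, 0.07, -0.275, 0, 0, -1, 0.08, -0.315, 0, 0]}}

```text
clock: 27.57
position: [514.2, 92.4, 286.3]
ee_rot: [0.974, -0.228, -0.002, 0.001]
contact_force: [0.1, 0.1, -0.7]
gripper_width: 85.4
```

Yellow is upright, about 4–5 mm from the plate's centre; I'll refine that afterwards. Now red from the mat.

>>> {"fn": "apply_moves", "kwargs": {"plan": [-1, 0.01, -0.035, 0, 0, -1, 0.02, -0.075, 0, 0, -1, 0.03, -0.115, -0.01, 0, -1, 0.04, -0.155, -0.04, 0, -1, 0.05, -0.195, -0.07, 0, -1, 0.056, -0.23, -0.1, 0, -1, 0.059, -0.248, -0.13, 0, -1, 0.059, -0.248, -0.15, 0]}}

```text
clock: 28.23
position: [572.9, -156.6, 134.9]
ee_rot: [0.973, -0.23, -0.001, 0.0]
contact_force: [0.7, -0.5, 0.4]
gripper_width: 85.0
```

>>> {"fn": "apply_moves", "kwargs": {"plan": [-1, 0, 0, -0.01, 0, -1, 0, 0, -0.01, 0, -1, 0, 0, -0.01, 0]}}

```text
clock: 28.48
position: [573.6, -153.0, 127.7]
ee_rot: [0.974, -0.228, -0.001, 0.001]
contact_force: [0.7, -0.1, 1.0]
gripper_width: 85.3
```

```bash
python3 shot.py w20
python3 - <<'E'
from wm import *
im=wl('w20');c=lid(im,'red',(322,200),80,81)
save(im['color'][60:330,150:500],'w20c.png')
E
```

```text
28.4833 [ 573.56177239 -152.99446068  127.66983601] [ 9.73715973e-01 -2.27763489e-01 -8.52485484e-04  5.19605247e-04] 85.26747191443869 [ 0.68095419 -0.11707911  1.01063459]
red bbox [291 169] [355 233] outline circ [ 576.5 -153.9] 25.9 ztop 80.4 cloudmean [ 575.8 -153.5   80.3] cloudcirc [ 574.6 -152.9] 25.5
```

View pics/w20c.png

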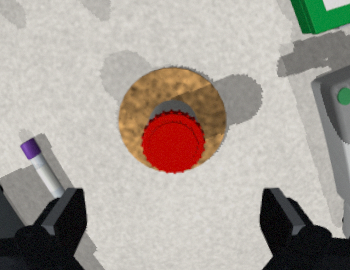

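The red lid at (323,201) is between the jaws. Descend and close.

>>> {"fn": "apply_moves", "kwargs": {"plan": [-1, 0, 0, -0.025, 0, -1, 0, 0, -0.05, 0, -1, 0, 0, -0.075, 0, -1, 0, 0, -0.1, 0, -1, 0, 0, -0.117, 0, -1, 0, 0, -0.124, 0, -1, 0, 0, -0.124, 0, -1, 0, 0, -0.124, 0]}}

```text
clock: 29.2
position: [575.5, -152.4, 6.1]
ee_rot: [0.974, -0.227, 0.002, -0.0]
contact_force: [-0.2, 0.7, 0.1]
gripper_width: 85.9
```

>>> {"fn": "apply_moves", "kwargs": {"plan": [0.1, 0, 0, 0, 0, 0.3, 0, 0, 0, 0, 0.5, 0, 0, 0, 0, 0.7, 0, 0, 0, 0, 1, 0, 0, 0, 0, 1, 0, 0, 0, 0, 1, 0, 0, 0, 0, 1, 0, 0, 0, 0]}}

```text
clock: 29.87
position: [575.1, -153.0, 5.9]
ee_rot: [0.974, -0.228, 0.002, -0.0]
contact_force: [-0.7, 1.2, 6.2]
gripper_width: 49.1
```

>>> {"fn": "apply_moves", "kwargs": {"plan": [1, 0, 0, 0.005, 0, 1, 0, 0, 0.02, 0, 1, 0, 0, 0.045, 0, 1, 0, 0, 0.075, 0, 1, 0, 0, 0.105, 0, 1, 0, 0, 0.13, 0, 1, 0, 0, 0.15, 0, 1, 0, 0, 0.15, 0]}}

```text
clock: 30.53
position: [576.4, -153.4, 159.3]
ee_rot: [0.974, -0.228, 0.005, -0.0]
contact_force: [0.4, 0.0, -1.2]
gripper_width: 49.0
```

```bash
python3 shot.py w21
```

```text
30.5333 [ 576.3578352  -153.40237878  159.30602623] [ 9.73735733e-01 -2.27634817e-01  4.57285389e-03 -4.48237800e-04] 49.01911510133075 [ 0.36665201  0.02817036 -1.15739144]
```

View pics/w21.png

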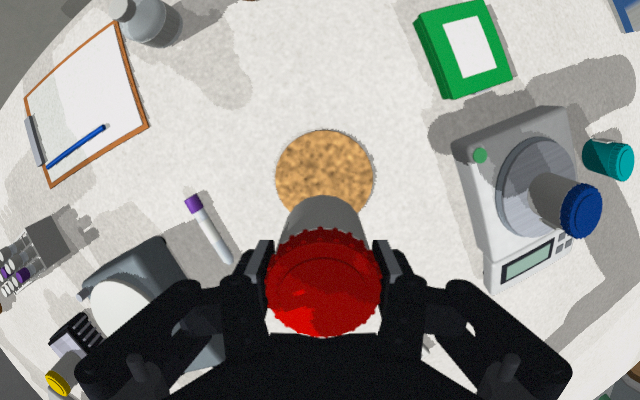

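Held at 49 mm and upright. Carrying red to the stirrer at (542,133).

>>> {"fn": "apply_moves", "kwargs": {"plan": [1, -0.001, 0.01, 0, 0, 1, -0.004, 0.035, 0, 0, 1, -0.008, 0.07, 0, 0, 1, -0.012, 0.11, 0, 0, 1, -0.016, 0.15, 0, 0, 1, -0.021, 0.19, 0, 0, 1, -0.026, 0.23, 0, 0, 1, -0.03, 0.265, 0, 0]}}

```text
clock: 31.25
position: [541.4, 114.4, 152.0]
ee_rot: [0.974, -0.228, -0.002, 0.001]
contact_force: [0.6, -0.2, -0.8]
gripper_width: 48.5
```

>>> {"fn": "apply_moves", "kwargs": {"plan": [1, -0.002, 0.0215, -0.01, 0, 1, -0.002, 0.0215, -0.025, 0, 1, -0.002, 0.0215, -0.04, 0, 1, -0.002, 0.0215, -0.05, 0, 1, -0.002, 0.0215, -0.055, 0, 1, -0.002, 0.0215, -0.058, 0, 1, -0.002, 0.0215, -0.058, 0, 1, -0.002, 0.0215, -0.058, 0]}}

```text
clock: 31.92
position: [542.1, 133.4, 96.5]
ee_rot: [0.974, -0.228, 0.0, -0.0]
contact_force: [0.3, 0.1, -0.7]
gripper_width: 48.8
```

Run:
```python
from wm import *
print(arm.read_state()['position'])
n=[arm.get_image(k) for k in('scene','side')]
o=[]
for im in n:
    x,y=pix(im,[542,133,110]).astype(int);o.append(cv2.resize(im['color'][y-60:y+60,x-60:x+60],(390,390)))
save(np.hstack(o),'g22.png')
```

```text
[542.11815337 133.43796296  96.47717515]
```

View pics/g22.png

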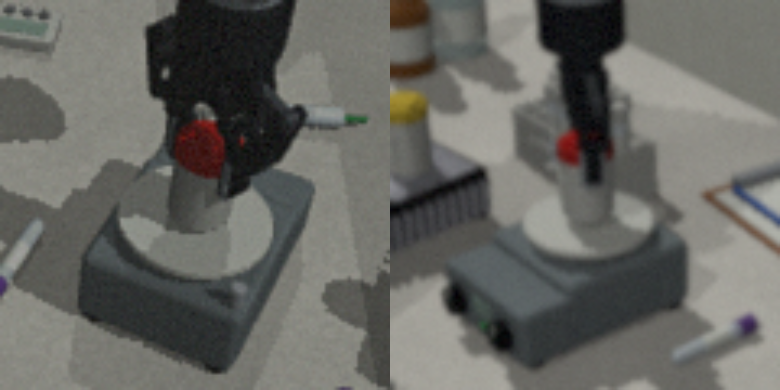

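Red is over the middle of the stirrer plate, about 8 mm up. Lowering to contact.

>>> {"fn": "apply_moves", "kwargs": {"plan": [1, 0, 0, -0.003, 0, 1, 0, 0, -0.005, 0, 1, 0, 0, -0.006, 0, 1, 0, 0, -0.007, 0, 1, 0, 0, -0.008, 0, 1, 0, 0, -0.008, 0, 1, 0, 0, -0.008, 0]}}

```text
clock: 32.6
position: [541.7, 133.4, 89.9]
ee_rot: [0.974, -0.228, 0.0, 0.0]
contact_force: [-3.4, -1.0, 7.2]
gripper_width: 48.7
```

>>> {"fn": "apply_moves", "kwargs": {"plan": [0, 0, 0, 0, 0, -0.3, 0, 0, 0, 0, -0.6, 0, 0, 0, 0, -1, 0, 0, 0, 0, -1, 0, 0, 0, 0, -1, 0, 0, 0, 0, -1, 0, 0, 0.02, 0, -1, 0, 0, 0.05, 0]}}

```text
clock: 33.27
position: [539.5, 132.6, 135.4]
ee_rot: [0.974, -0.228, -0.003, 0.003]
contact_force: [1.0, 0.2, -0.5]
gripper_width: 85.5
```

>>> {"fn": "apply_moves", "kwargs": {"plan": [-1, 0, 0, 0.03, 0, -1, 0, 0, 0.065, 0, -1, -0.02, 0.01, 0.1, 0, -1, -0.04, 0.02, 0.135, 0, -1, -0.06, 0.03, 0.16, 0, -1, -0.06, 0.03, 0.16, 0, -1, -0.06, 0.03, 0.16, 0, -1, -0.06, 0.03, 0.16, 0]}}

```text
clock: 33.93
position: [481.3, 163.6, 297.5]
ee_rot: [0.974, -0.228, -0.001, 0.0]
contact_force: [0.0, -0.6, -1.5]
gripper_width: 85.3
```

```bash
python3 shot.py w23
python3 - <<'E'
from wm import *
im=wl('w23');c=lid(im,'red',(322,108),50,165)
disc(im,(542,133),90,60,lambda h:(h[...,2]>100)&(h[...,1]<60))
E
```

```text
33.9333 [481.31555851 163.60501499 297.5057079 ] [ 9.73716963e-01 -2.27760731e-01 -5.43881636e-04  1.73284283e-04] 85.25146721898587 [ 0.03560279 -0.58638141 -1.48711966]
red bbox [299  92] [347 139] outline circ [541.9 134. ] 24.9 ztop 164.4 cloudmean [541.9 134.2 164.3] cloudcirc [541.6 133.9] 25.1
disc n 5197 z 90.2 fit [541.7 132.7  58.8] enc [541.4 133. ] 60.1
```

View pics/w23.png

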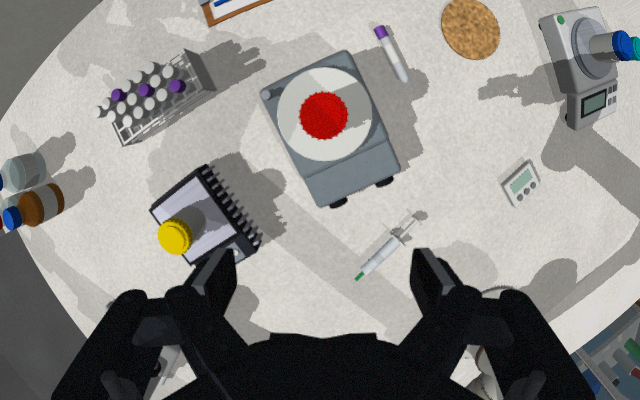

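Red is within about 1 mm of the stirrer's centre, at (324,116). Next, a settled overhead look at the yellow pot on the cold plate.

>>> {"fn": "apply_moves", "kwargs": {"plan": [-1, -0.008, 0.04, 0, 0, -1, -0.016, 0.08, 0, 0, -1, -0.024, 0.12, 0, 0, -1, -0.032, 0.16, 0, 0, -1, -0.04, 0.195, 0, 0, -1, -0.048, 0.225, 0, 0, -1, -0.052, 0.245, 0, 0, -1, -0.052, 0.25, 0, 0]}}

```text
clock: 34.65
position: [429.1, 416.0, 294.8]
ee_rot: [0.974, -0.227, -0.001, 0.002]
contact_force: [0.1, -0.5, 0.7]
gripper_width: 85.3
```

>>> {"fn": "apply_moves", "kwargs": {"plan": [-1, 0, 0, 0, 0, -1, 0, 0, 0, 0, -1, 0, 0, 0, 0, -1, 0, 0, 0, 0, -1, 0, 0, 0, 0]}}

```text
clock: 35.07
position: [430.2, 412.6, 298.6]
ee_rot: [0.974, -0.229, 0.0, -0.0]
contact_force: [0.2, -0.7, 0.5]
gripper_width: 85.5
```

```bash
python3 shot.py w24
python3 - <<'E'
from wm import *
im=wl('w24');c=lid(im,'yellow',(322,108),50,135)
W=wcloud(im);h=cv2.cvtColor(im['color'],cv2.COLOR_RGB2HSV)
d=np.hypot(W[...,0]-493,W[...,1]-382)
m=((d<72)&(abs(W[...,2]-60)<6)&(h[...,2]>75)&(h[...,1]<60)).astype(np.uint8)
m=cv2.morphologyEx(m,cv2.MORPH_OPEN,np.ones((3,3)))
cn=max(cv2.findContours(m,0,1)[0],key=cv2.contourArea);hu=cv2.convexHull(cn)[:,0]
P=won(im,hu,60);print(cv2.minAreaRect(P[:,:2].astype(np.float32)))
c=im['color'].copy();cv2.drawContours(c,[cn],-1,(255,0,0),1)
save(cv2.resize(c[10:210,220:440],None,fx=3,fy=3,interpolation=cv2.INTER_NEAREST),'w24c.png')
E
```

```text
35.0667 [430.2210833  412.56412588 298.58311263] [ 9.73526750e-01 -2.28573004e-01  8.09669029e-05 -2.04190424e-04] 85.4571748222192 [ 0.2092768  -0.68547775  0.48018734]
yellow bbox [302  89] [346 132] outline circ [495.1 380. ] 25.1 ztop 134.4 cloudmean [495.  380.4 134.3] cloudcirc [495.  379.8] 25.2
((492.932373046875, 384.34033203125), (104.82965087890625, 105.27913665771484), 6.144902229309082)
```

View pics/w24c.png

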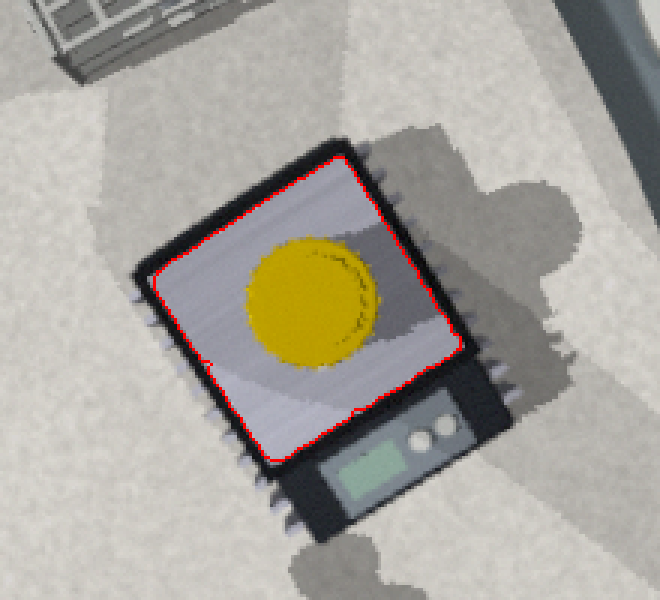

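The outline fits cleanly at 104.8 × 105.3 mm, centred at (493.0,384.3). The pot is at (495,380), 4.7 mm off, so I'll regrip it, lift it slightly, shift it and set it down again.

>>> {"fn": "apply_moves", "kwargs": {"plan": [-1, 0.02, -0.01, -0.02, 0, -1, 0.045, -0.023, -0.04, 0, -1, 0.065, -0.033, -0.07, 0, -1, 0.065, -0.033, -0.1, 0, -1, 0.065, -0.033, -0.11, 0, -1, 0.065, -0.033, -0.11, 0, -1, 0.065, -0.033, -0.13, 0, -1, 0.065, -0.033, -0.15, 0]}}

```text
clock: 35.78
position: [496.3, 382.6, 151.8]
ee_rot: [0.974, -0.227, 0.002, -0.003]
contact_force: [0.1, 0.2, -0.7]
gripper_width: 85.7
```

>>> {"fn": "apply_moves", "kwargs": {"plan": [-1, 0, 0, -0.02, 0, -1, 0, 0, -0.04, 0, -1, 0, 0, -0.06, 0, -1, 0, 0, -0.08, 0, -1, 0, 0, -0.09, 0, -1, 0, 0, -0.09, 0, -1, 0, 0, -0.09, 0, -1, 0, 0, -0.09, 0]}}

```text
clock: 36.45
position: [495.8, 382.0, 60.5]
ee_rot: [0.974, -0.227, 0.001, -0.002]
contact_force: [-0.1, -0.5, -0.1]
gripper_width: 85.3
```

>>> {"fn": "apply_moves", "kwargs": {"plan": [0.1, 0, 0, 0, 0, 0.3, 0, 0, 0, 0, 0.5, 0, 0, 0, 0, 0.7, 0, 0, 0, 0, 1, 0, 0, 0, 0, 1, 0, 0, 0, 0, 1, 0, 0, 0, 0, 1, 0, 0, 0, 0]}}

```text
clock: 37.12
position: [495.4, 381.1, 59.4]
ee_rot: [0.974, -0.228, 0.001, -0.001]
contact_force: [-1.2, -1.4, 6.3]
gripper_width: 48.7
```

>>> {"fn": "apply_moves", "kwargs": {"plan": [1, 0, 0, 0.005, 0, 1, 0, 0, 0.012, 0, 1, 0, 0, 0.012, 0, 1, -0.001, 0.002, 0.012, 0, 1, -0.002, 0.004, 0.012, 0, 1, -0.002, 0.0045, 0.012, 0, 1, -0.002, 0.0045, 0.009, 0, 1, -0.002, 0.0045, 0.006, 0]}}

```text
clock: 37.78
position: [492.6, 385.2, 63.8]
ee_rot: [0.974, -0.228, -0.0, 0.0]
contact_force: [-0.6, -0.3, -2.0]
gripper_width: 48.9
```

>>> {"fn": "apply_moves", "kwargs": {"plan": [1, 0, 0, -0.002, 0, 1, 0, 0, -0.004, 0, 1, 0, 0, -0.005, 0, 1, 0, 0, -0.006, 0, 1, 0, 0, -0.006, 0, 1, 0, 0, -0.006, 0]}}

```text
clock: 38.28
position: [492.7, 384.9, 59.4]
ee_rot: [0.974, -0.228, 0.0, 0.0]
contact_force: [-2.6, -1.4, 5.2]
gripper_width: 48.6
```

>>> {"fn": "apply_moves", "kwargs": {"plan": [0, 0, 0, 0, 0, -0.3, 0, 0, 0, 0, -0.6, 0, 0, 0, 0, -1, 0, 0, 0, 0, -1, 0, 0, 0, 0, -1, 0, 0, 0, 0, -1, 0, 0, 0.02, 0, -1, 0, 0, 0.05, 0]}}

```text
clock: 38.95
position: [491.0, 383.2, 105.1]
ee_rot: [0.974, -0.228, -0.002, 0.004]
contact_force: [1.0, 0.8, -0.3]
gripper_width: 85.1
```

>>> {"fn": "apply_moves", "kwargs": {"plan": [-1, 0, 0, 0.03, 0, -1, 0, 0, 0.065, 0, -1, -0.02, 0.01, 0.1, 0, -1, -0.04, 0.02, 0.135, 0, -1, -0.06, 0.03, 0.17, 0, -1, -0.06, 0.03, 0.19, 0, -1, -0.06, 0.03, 0.19, 0, -1, -0.06, 0.03, 0.19, 0]}}

```text
clock: 39.62
position: [432.6, 415.8, 299.6]
ee_rot: [0.974, -0.228, 0.0, -0.002]
contact_force: [0.3, 0.5, -1.4]
gripper_width: 85.4
```

>>> {"fn": "apply_moves", "kwargs": {"plan": [-1, 0, 0, 0, 0, -1, 0, 0, 0, 0, -1, 0, 0, 0, 0]}}

```text
clock: 39.87
position: [432.7, 414.5, 296.4]
ee_rot: [0.974, -0.228, -0.001, 0.002]
contact_force: [-0.4, 0.3, -0.4]
gripper_width: 85.3
```

```bash
python3 shot.py w25
python3 - <<'E'
from wm import *
im=wl('w25');c=lid(im,'yellow',(322,108),50,135)
W=wcloud(im);h=cv2.cvtColor(im['color'],cv2.COLOR_RGB2HSV)
d=np.hypot(W[...,0]-493,W[...,1]-384)
m=((d<74)&(abs(W[...,2]-60)<6)&(h[...,2]>75)&(h[...,1]<60)).astype(np.uint8)
m=cv2.morphologyEx(m,cv2.MORPH_OPEN,np.ones((3,3)))
cn=max(cv2.findContours(m,0,1)[0],key=cv2.contourArea);hu=cv2.convexHull(cn)[:,0]
P=won(im,hu,60);print(cv2.minAreaRect(P[:,:2].astype(np.float32)))
a=arm.get_image('scene');b=arm.get_image('side');save(a['color'],'sceneF.png');save(b['color'],'sideF.png')
E
```

```text
39.8667 [432.73665265 414.45451064 296.37177822] [ 9.73615819e-01 -2.28187100e-01 -6.22101015e-04  1.58024455e-03] 85.32536299214182 [-0.43061709  0.29127848 -0.43940806]
yellow bbox [300  93] [345 137] outline circ [493.3 385.4] 25.0 ztop 134.4 cloudmean [493.4 385.3 134.3] cloudcirc [493.3 385.4] 25.2
((492.8182678222656, 384.4615783691406), (105.06523132324219, 105.09850311279297), 6.161276817321777)
```

View pics/sceneF.png

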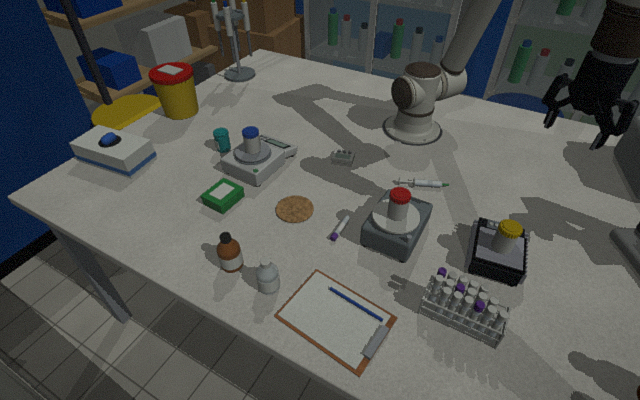

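View pics/sideF.png

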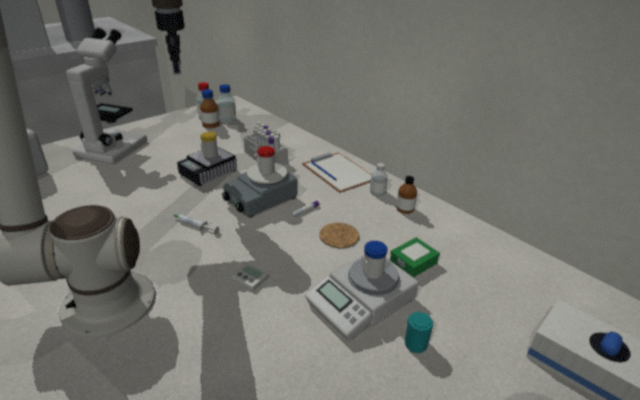

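The final views show blue on the balance at (251,142), red on the stirrer at (399,205), yellow on the cold plate at (508,237) and the mat empty. The slide box (222,196), tube (339,228), rack (465,303) and turquoise pot (222,140) are at the same pixels as at the start. The gripper is open, well above everything, so I'm handing in.

```bash
python3 -c "
from h import *
print(arm.job_done())"
```

```text
the job is handed in; nothing more can be done
None
```

All three pots are on their next instruments and the job is handed in, after about 40 s of the 120 s allowed. I parked red on the cork mat, moved blue to the balance and yellow to the cold plate, then moved red to the stirrer.

| Pot | Now on | Distance from centre (last wrist-camera check) |
|---|---|---|
| Blue | balance | about 2 mm |
| Red | stirrer | about 1 mm |
| Yellow | cold plate | about 1 mm |

The lid tops are at the expected heights, so the pots stand upright. The slide box, loose tube, tube rack and turquoise look-alike appear unmoved in the pictures.

What failed or disagreed:
- **Missed first grasp:** the real fingertips sit about 34 mm higher than the reported TCP. The first grip on red slipped off its lid with about 34 N upward, below the 40 N and 120 N limits. The pot stayed within 1–2 mm of where it was. I measured the offset and gripped lower from then on.
- **Camera disagreement:** the scene and side cameras differed by about 10 mm on the plates and mat, so I relied on overhead wrist views.
- **Second placing of yellow:** yellow was first set down about 5 mm off centre, so I picked it up and moved it.

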